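# Set the welder's trim selector with the screwdriver

## Robot

A 6-joint arm with a two-finger parallel gripper is mounted at the origin on the work surface. World frame = base frame: x ahead of the robot, y to its left, z up, the work surface at z = 0. Lengths are in mm, angles in degrees, forces in N, time in s.
With the tool pointing down it reaches from about 350 to 850 mm from the base axis. Payload 8.1 kg.
Tool frame: the origin (TCP) lies on the mounting face of the last link; the fingertips stand 173 mm ahead of it and the grasp point (between the pads) lies 155 mm ahead of it; z points along the fingers, y is the direction in which the jaws open and shut (so a half turn about z gives the same grasp; the last joint's range is limited). The gripper opens to 85 mm and grips with 20 to 120 N. Pads are 22 mm wide; open, the fingers measure 114 mm over their backs; the gripper's body (76 mm by 85 mm) begins 54 mm behind the grasp point. The pads swing forward as they close: fully open they stand 13 mm farther back than shut.
Start: joints at [66.727, 7.471, 85.268, -0, 87.261, -4.893], TCP at [189.174, 569.403, 404.692] pointing down, gripper open.
Joint ranges: [-169.43, 169.43], [-51.17, 129.36], [1.28, 143.12], [-76.62, 256.62], [0, 156.53], [-152.29, 152.29]. Speed limits (degrees/s): [136.94, 136.94, 159.86, 180, 180, 180].

## Interface

Orientations are given as [roll, pitch, yaw] about the fixed x, y, z axes, in that order (R = Rz(yaw) Ry(pitch) Rx(roll)).
In Python, from bench import * gives the robot as it stands.
- The arm moves only by the shell command python3 -m jog 'ROWS' [FORCE]. ROWS is JSON, a list of rows, each an object of numbers: "tx", "ty", "tz": the shift along the tool's x, y, z as a fraction of full scale; "ax", "ay", "az": the turn, a rotation vector about the tool's x, y, z as a fraction of full scale; "hand": the opening, from 0 (shut) to 1 (fully open). A call has 1 to 5 rows; each row is the pose to reach, as a shift and turn from the pose commanded when the call began, along the tool's axes at that moment; what a row does not reach only later rows make up. Full scale, the value 1, is 150 mm for a shift and 45 degrees for a turn. A row lasts 1/12 s, in which the tool goes at most 41.7 mm and 7.16 degrees, less where a joint would pass 70% of its speed; a pose out of reach is approached as far as the arm can. A call with a number of a shift or a turn outside -1 to 1 is refused whole. A call with a gripper value outside its range is refused whole. The fingers move at their own pace and stop on an object; FORCE is the grip in N (left out, the last holds). Time passes only in rows, so rows that repeat a pose let the fingers close. It gives the time, the measured TCP pose, the force and the opening at its end, in the units of the state.
- sense(): the state, without advancing time (a new reading comes with each control period).
- snapshot(name): name is "scene" or "top" or "wrist"; returns a dict with "pixels" (400x640x3 uint8, red, green, blue), "z_map" (400x640 float32, mm along the optical axis (not along the pixel's ray), 0 where there is no reading), "intrinsics" (3x3 intrinsics, pixels), "R" (3x3) and "t" (3): a world point X has camera coordinates R X + t. Camera axes: x right, y down, z forward; pixel columns grow to the right and rows downward; lengths in mm; the calibration is good to about 2 mm. A picture is of the moment at which its call begins.
- hand_in(): hands the job in, once; it reports no verdict.
The state is a dict: "time": time; "joint_pos": joint angles; "qd": joint speeds; "joint_efforts": joint torques, N m; "tool_pos": TCP position; "tcp_rot": TCP orientation; "ft_force": force on the tool from outside, world axes, zero at the start; "wrist_torque": the same for the moment, N m; "finger_gap": finger opening in mm.
Only numpy, scipy, OpenCV 4.12 (cv2) and the standard library are available. Lean on these libraries where they do the work, as an engineer would, in place of code of your own. Each camera call takes 0.05 s, during which the arm holds its last target.

## Task

Take the flat screwdriver out of its stand, put its blade into the slot of the orange-ringed trim selector on the welder's control unit and turn it a quarter turn clockwise, as far as it goes. Leave the blue-ringed selector as it is. Then hang the screwdriver back upright in its stand and let go.

Things in the scene. Friction and masses are not known exactly. Their poses are not given: they have to be found in the camera images.
- driver_grip (a point): Flat screwdriver, 153 mm long, 0.12 kg, hanging blade down in its stand. Point: centre of its red handle, 115 mm above the blade's lower end. z up along the tool, x along the blade's width. Handle 76 mm tall, 30 mm along x, 22 mm along y: grip it across y. Below the handle a black round guard, 46 mm wide, 8 mm thick, underside 70 mm above the blade's lower end, rests on the stand.
- driver_tip (a point): Middle of the lower end of the screwdriver's steel blade; axes as driver_grip. Blade 16 mm wide (x), 3 mm thick (y), 20 mm tall (z); above it an 8 mm round shaft.
- trim_slot (a point): Grey disc, 56 mm wide, in a flat ORANGE ring on a brown control unit with cream top (200 x 260 x 40 mm; instruments on it up to 60 mm above the table). Point: middle of the slot's floor, on the turning axis. x along the slot, turns with the disc; z up. Slot 20 x 6 mm, 10 mm deep, its sides then flaring to a 34 x 20 mm mouth 19 mm above this point. The blade has about 10 degrees of play.
- trim (a joint): Angle of the orange-ringed selector, rad: grows clockwise seen from above, starts at 0 to 0.15, stop at 1.57 (quarter turn). Friction 0.05 N m; stays where it is left.
- mode (a joint): Angle of the other selector, alike but in a BLUE ring, 130 mm from the first on the same unit; it stands half-way (0.6 to 0.9 rad) and must stay so.
- stand_hole (a point): Fixed aluminium stand, 90 x 80 mm, 90 mm high. Point: middle of the 28 x 28 mm square hole in its 10 mm top plate, at the top face; z up, x and y along the hole's sides. Empty below the plate down to 6 mm above the table. The screwdriver hangs in it by its guard.
Not all that is in view belongs to the job. Of the things like the part that bears driver_grip, leave any that is purple; of the rest the larger one is meant. Of the things that look like the part that bears stand_hole, take the one that is farthest to the robot's left at the start.

How it is judged (in metres and radians):
On the way, in this order (a step that is already met when the one before it is completed fails the run):
1. the screwdriver's blade is down in the slot of the orange-ringed selector, which is not yet turned (distance between driver_tip and trim_slot below 0.009 m and value of joint trim below 0.5 rad), for 0.1 s.
2. the selector is turned the quarter turn, to within 20 degrees of its stop, with the blade in the slot (distance between driver_tip and trim_slot below 0.012 m and value of joint trim above 1.22 rad), for 0.1 s.
At the end, for the whole second after the job is handed in: Orange-ringed selector within 20 degrees of its quarter-turn stop, blue-ringed one between 0.4 and 1.1 rad, screwdriver hanging in its stand: blade end at least 55 mm below the plate's top face, within 20 mm of the hole's axis, upright within 11 degrees (value of joint trim above 1.22 rad and value of joint mode between 0.4 and 1.1 rad and horizontal distance between driver_tip and stand_hole below 0.02 m and z of driver_tip in the frame of stand_hole below -0.055 m and angle between driver_grip's own z axis and vertical below 0.2 rad); the robot touches nothing.
It fails at once if the blue-ringed selector is turned (below 0.4 or above 1.1 rad) (value of joint mode below 0.4 rad or value of joint mode above 1.1 rad).
It also fails if it takes over 64 s, if anything falls off the work surface, if the arm or the gripper's body presses on something with over 40 N, if the wrist force passes 120 N, or if a joint passes its speed limit or range.

## Working session

There is one attempt and no reset: what is moved stays moved. The work goes in short steps, Python scripts to look and compute and a shell command to move; the robot and the scene stay as the last step left them, time stands still between calls to the robot, and variables do not carry over. Pictures are saved under pics/ and viewed, and the job is handed in when it is done.

```bash
ls; mkdir -p pics
python3 - <<'E'
from bench import *
import cv2,pickle
print(sense())
for n in ("scene","top","wrist"):
    s=snapshot(n); pickle.dump(s,open(f"pics/{n}0.pkl","wb")); cv2.imwrite(f"pics/{n}0.png",s["pixels"][...,::-1])
    print(n,s["intrinsics"],s["R"],s["t"])
E
```

```text
pics
{'time': 0.0, 'joint_pos': array([ 6.67268199e+01,  7.51513670e+00,  8.53279969e+01,  8.52183232e-04,
        8.72616988e+01, -4.89302843e+00]), 'qd': array([ 0.06135724,  0.0059751 , -0.05736417,  0.03872036,  0.00532817,
       -0.07095408]), 'joint_efforts': array([ 6.95152157e-04, -5.69392741e+01, -5.00551128e+01, -1.33767917e-04,
        1.46391938e-02, -1.87693496e-05]), 'tool_pos': array([189.0793826 , 569.19327737, 403.65613336]), 'tcp_rot': array([-1.79895622e+02, -9.78977785e-03,  1.61619798e+02]), 'ft_force': array([ 0.27325337, -0.74870291,  0.00134994]), 'wrist_torque': array([ 0.00538012, -0.0348387 ,  0.00166374]), 'finger_gap': 85.21769159911554}
scene [[411.55764395   0.         319.58095944]
 [  0.         411.55764395 198.91560419]
 [  0.           0.           1.        ]] [[-0.37987243  0.924872    0.01757037]
 [ 0.48485549  0.21524871 -0.84769283]
 [-0.78778937 -0.31349605 -0.53019632]] [ 198.05853811 -129.80766209 1398.76557319]
top [[429.62325924   0.         320.25115461]
 [  0.         429.62325924 208.64756151]
 [  0.           0.           1.        ]] [[-1.67411045e-04 -9.99950316e-01 -9.96677479e-03]
 [-9.93771176e-01  1.27705512e-03 -1.11432577e-01]
 [ 1.11439769e-01  9.88603846e-03 -9.93722016e-01]] [  4.33308904 491.71014316 934.92820123]
wrist [[355.73213714   0.         322.78458244]
 [  0.         355.73213714 201.52273798]
 [  0.           0.           1.        ]] [[ 0.31484554  0.94913851 -0.00289414]
 [ 0.91167614 -0.30156755  0.27911223]
 [ 0.26404339 -0.09051576 -0.96025413]] [-597.5062563   -37.02293369  380.37575187]
```

View pics/top0.png

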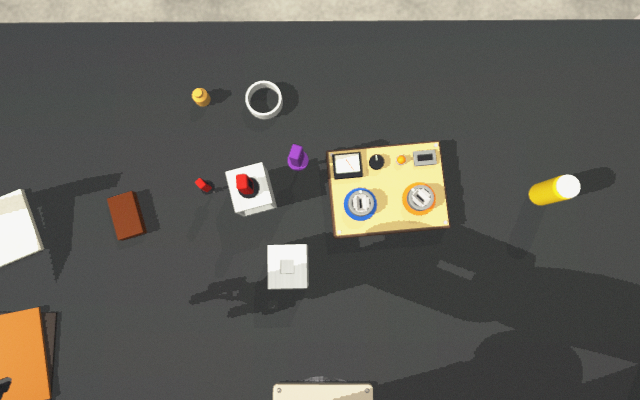

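View pics/scene0.png

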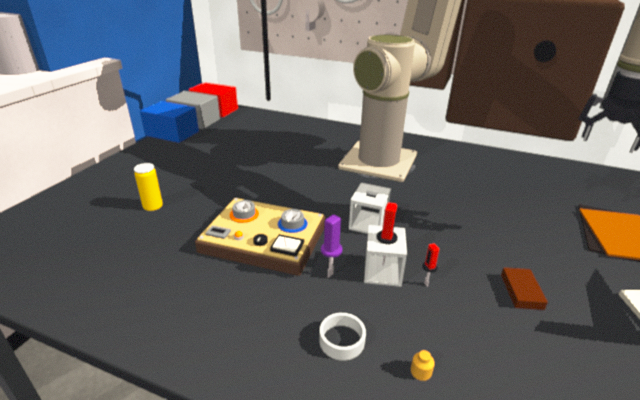

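View pics/wrist0.png

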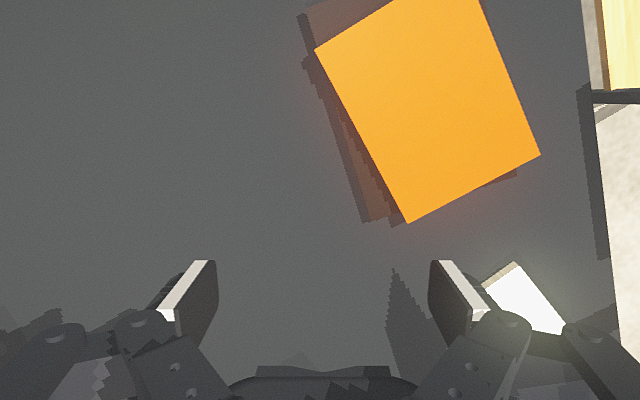

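The top view shows the red driver in the left stand (~245,185), the decoy stand at (287,267), a small red decoy at (204,185) and a purple one at (298,157). The unit has blue (360,204) and orange (420,198) selectors. Next I'll enlarge and measure these.

```bash
cat > h.py <<'E'
import numpy as np,cv2,pickle
def load(n): return pickle.load(open(f"pics/{n}.pkl","rb"))
def ray_z(s,u,v,z):
    K,R,t=s["intrinsics"],s["R"],s["t"]; d=R.T@np.linalg.inv(K)@np.array([u,v,1.]); c=-R.T@t
    return c+d*(z-c[2])/d[2]
def pix(s,u,v):
    K,R,t=s["intrinsics"],s["R"],s["t"]; z=s["z_map"][int(round(v)),int(round(u))]
    return R.T@(np.linalg.inv(K)@np.array([u,v,1.])*z-t)
def cloud(s):
    K,R,t=s["intrinsics"],s["R"],s["t"]; z=s["z_map"].astype(float)
    v,u=np.mgrid[:400,:640]; P=np.stack([u*z,v*z,z],-1)@np.linalg.inv(K).T
    return (P-t)@R
def crop(s,name,u0,v0,u1,v1,f):
    im=s["pixels"][v0:v1,u0:u1,::-1]; im=cv2.resize(im,None,fx=f,fy=f,interpolation=cv2.INTER_CUBIC)
    cv2.imwrite(f"pics/{name}.png",im)
def proj(s,X):
    p=s["intrinsics"]@(s["R"]@np.array(X)+s["t"]); return p[:2]/p[2]
E
python3 - <<'E'
from h import *
s=load("top0")
crop(s,"c1",215,150,325,300,4)
crop(s,"c2",320,130,460,240,5)
P=cloud(s); px=s["pixels"].astype(int)
for (u,v) in [(245,185),(232,170),(265,205),(287,267),(360,204),(420,198),(390,180),(204,185)]: print(u,v,pix(s,u,v).round(1))
r,g,b=px[...,0],px[...,1],px[...,2]
m=(r>200)&(g>90)&(g<180)&(b<80); m[:,:400]=0;m[:,450:]=0; m[:180]=0
q=P[m]; print('orange',m.sum(),np.median(q,0),q.min(0),q.max(0))
m=(r<60)&(b>110); m[:,:330]=0;m[:,400:]=0; q=P[m]; print('blue',m.sum(),np.median(q,0),q.min(0),q.max(0))
m=(r>150)&(g<60)&(b<60); m[:,:225]=0;m[:,270:]=0; q=P[m]; print('red',m.sum(),np.median(q,0),q.min(0),q.max(0))
E
```

```text
245 185 [521.4 146.9 171.4]
232 170 [567.4 190.4  89.8]
265 205 [502.9 131.2   4.6]
287 267 [361.7  79.2   7.5]
360 204 [500.  -83.7  44.7]
420 198 [ 512.6 -215.    47.9]
390 180 [ 554.2 -151.2   40.3]
204 185 [532.7 244.6 105.4]
orange 160 [ 491.06007095 -210.30050804   43.54305359] [ 384.45990968 -248.83719679   38.38360204] [544.82358411  -5.53780336 983.89445196]
blue 54 [ 493.43931708 -110.1478112    43.55803775] [ 384.45990968 -117.09219962   39.14124048] [531.66515627  -5.53780336 983.89445196]
red 127 [527.36382571 154.74161471 171.16843878] [514.29676006 144.86819893 111.3093102 ] [541.47370293 165.37047437 174.95236678]
```

View pics/c1.png

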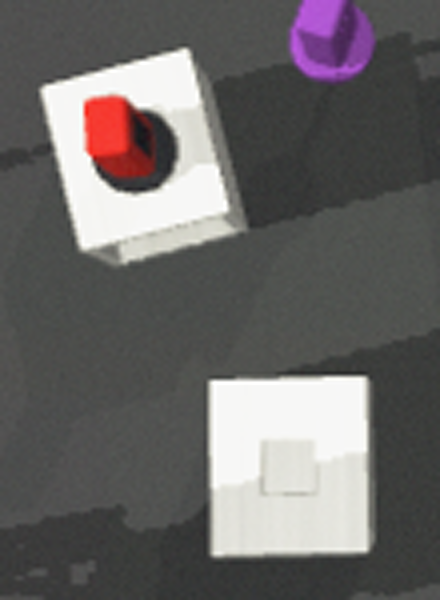

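View pics/c2.png

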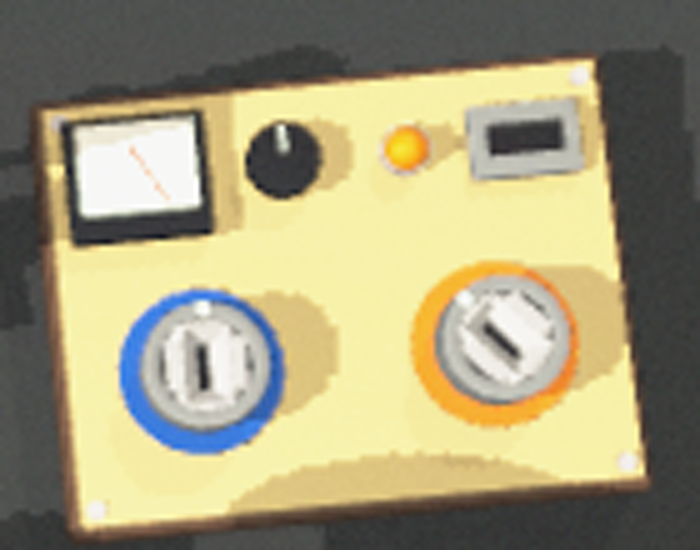

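```bash
cat >> h.py <<'E'
from scipy.spatial.transform import Rotation as Ro
def go(pos,yaw,st=None,pr=True):
    """fractions for target TCP pos (tool down) from the sensed pose"""
    from bench import sense
    st=sense(); R=Ro.from_euler('xyz',st["tcp_rot"],degrees=True)
    T=Ro.from_euler('xyz',[180,0,yaw],degrees=True)
    d=R.inv().apply(np.array(pos)-st["tool_pos"])/150
    a=(R.inv()*T).as_rotvec(degrees=True)/45
    print("now",st["tool_pos"].round(1),st["tcp_rot"].round(2),"gap",round(st["finger_gap"],1),"F",st["ft_force"].round(1),"t",st["time"])
    print("t",d.round(4),"a",a.round(4))
E
python3 - <<'E'
from h import *
s=load("top0")
f=lambda u,v:(215+(u+.5)/4-.5,150+(v+.5)/4-.5)
C=[ray_z(s,*f(*p),90) for p in [(42,88),(188,48),(228,212),(80,250)]]
for c in C: print(c.round(1))
print(np.mean(C,0))
for i in range(4): d=C[(i+1)%4]-C[i]; print(np.hypot(*d[:2]),np.degrees(np.arctan2(d[1],d[0])))
print('handle top',[ray_z(s,*f(*p),173).round(1) for p in [(86,102),(122,96),(130,147),(94,154)]])
g=lambda u,v:(320+(u+.5)/5-.5,130+(v+.5)/5-.5)
print('trim',ray_z(s,*g(503,340),55),ray_z(s,*g(496,344),40),'mode',ray_z(s,*g(203,366),55))
P=cloud(s)
# heights around
print(P[190:210,408:432,2].round(0)[::2,::2])
go([525,155,300],161.6)
E
```

```text
[563.9 204.9  90. ]
[585.3 127.8  90. ]
[497.6 105.4  90. ]
[477.6 182.8  90. ]
[531.09312704 155.25168957  90.        ]
80.04290043001221 -74.49137666423718
90.54862200832396 -165.71287183714435
79.92899000998118 104.46007068958602
89.08361810076285 14.348927207495045
handle top [array([540.4, 164. , 173. ]), array([543.3, 146.8, 173. ]), array([518.5, 142.5, 173. ]), array([515.1, 159.7, 173. ])]
trim [ 512.55100607 -213.89727469   55.        ] [ 512.83866844 -214.12607141   40.        ] mode [501.32821733 -83.27441689  55.        ]
[[ 44.  64.  68.  69.  67.  62.  67.  67.  66.  61.  68.  67.]
 [ 49.  67.  66.  64.  61.  60.  63.  68.  64.  64.  61.  66.]
 [ 55.  66.  66.  64.  60.  55.  59.  62.  66.  65.  66.  70.]
 [ 65.  64.  66.  67.  60.  47.  54.  57.  60.  64.  66.  65.]
 [ 65.  67.  63.  66.  66.  61.  48.  50.  61.  61.  62.  68.]
 [ 61.  66.  66.  63.  66.  66.  60.  48.  60.  60.  65.  67.]
 [ 51.  64.  65.  61.  66.  69.  67.  64.  61.  62.  68.  66.]
 [ 41.  61.  68.  68.  49.  65.  66.  66.  67.  64.  65.  66.]
 [ 40.  46.  62.  64.  65.  67.  65.  64. 984.  66.  65.  64.]
 [ 44.  42.  49.  58.  65.  67.  67.  67.  67.  66.  43.  44.]]
now [189.1 569.2 403.9] [-1.7992e+02 -1.0000e-02  1.6162e+02] gap 85.4 F [ 1.  -0.5  1. ] t 0.15
t [-2.996  -1.9135  0.6949] a [-0.0018 -0.0001  0.0004]
```

```bash
python3 -m jog '[{"tx":-0.8,"ty":-0.5,"az":0.79},{"tx":-0.8,"ty":-0.5,"az":0.79},{"tx":-0.8,"ty":-0.5,"az":0.79},{"tx":-0.8,"ty":-0.5,"az":0.79},{"tx":-0.8,"ty":-0.5,"az":0.79}]' 40; python3 -c "
from h import *
go([531,155,404],10)"
```

```text
now [189.1 569.2 403.9] [-1.7992e+02 -1.0000e-02  1.6162e+02] gap 85.4 F [ 1.  -0.5  1. ] t 0.15
t [-3.0338e+00 -1.9019e+00  1.6000e-03] a [-8.0000e-04  2.4000e-03  3.3693e+00]invalid input at $[0]: expected keys tx, ty, tz, ax, ay, az, hand
```

```bash
python3 -m jog '[{"tx":-0.8,"ty":-0.5,"tz":0,"ax":0,"ay":0,"az":0.79,"hand":1},{"tx":-0.8,"ty":-0.5,"tz":0,"ax":0,"ay":0,"az":0.79,"hand":1},{"tx":-0.8,"ty":-0.5,"tz":0,"ax":0,"ay":0,"az":0.79,"hand":1},{"tx":-0.8,"ty":-0.5,"tz":0,"ax":0,"ay":0,"az":0.79,"hand":1},{"tx":-0.8,"ty":-0.5,"tz":0,"ax":0,"ay":0,"az":0.79,"hand":1}]' 40; python3 -c "
from h import *
go([531,155,404],10)"
```

```text
time: 0.57
tool_pos: [281.7, 457.7, 404.5]
tcp_rot: [-180.0, 0.1, 125.5]
ft_force: [0.5, 0.4, 0.1]
finger_gap: 85.2
now [281.7 457.7 404.5] [-1.7998e+02  9.0000e-02  1.2550e+02] gap 85.2 F [0.5 0.4 0.1] t 0.5667
t [-2.6079  0.1811  0.0069] a [1.7000e-03 1.6000e-03 2.5667e+00]
```

```bash
python3 -m jog '[{"tx":-1,"ty":0.07,"tz":0,"ax":0,"ay":0,"az":0.79,"hand":1},{"tx":-1,"ty":0.07,"tz":0,"ax":0,"ay":0,"az":0.79,"hand":1},{"tx":-1,"ty":0.07,"tz":0,"ax":0,"ay":0,"az":0.79,"hand":1},{"tx":-1,"ty":0.07,"tz":0,"ax":0,"ay":0,"az":0.79,"hand":1},{"tx":-1,"ty":0.07,"tz":0,"ax":0,"ay":0,"az":0.79,"hand":1}]' 40; python3 -c "
from h import *
go([531,155,404],10)"
```

```text
time: 0.98
tool_pos: [378.8, 341.9, 404.5]
tcp_rot: [179.9, 0.1, 89.9]
ft_force: [0.3, 0.0, 0.2]
finger_gap: 85.6
now [378.8 341.9 404.5] [1.7994e+02 1.0000e-01 8.9920e+01] gap 85.6 F [0.3 0.  0.2] t 0.9833
t [-1.2444  1.0162  0.0063] a [2.600e-03 1.000e-03 1.776e+00]
```

```bash
python3 -c "
from h import *
s=load('wrist0');from bench import sense
R=Ro.from_euler('xyz',[-179.9,0,161.62],degrees=True)
c=-s['R'].T@s['t'];print(R.inv().apply(c-np.array([189.1,569.2,404])),R.inv().apply(s['R'][2]))"
```

```text
[70.88780758 -1.18124304 30.14043829] [-0.27911475 -0.00096466  0.96025727]
```

```bash
python3 -m jog '[{"tx":-0.85,"ty":0.7,"tz":0,"ax":0,"ay":0,"az":0.79,"hand":1},{"tx":-0.85,"ty":0.7,"tz":0,"ax":0,"ay":0,"az":0.79,"hand":1},{"tx":-0.85,"ty":0.7,"tz":0,"ax":0,"ay":0,"az":0.79,"hand":1},{"tx":-0.85,"ty":0.7,"tz":0,"ax":0,"ay":0,"az":0.79,"hand":1},{"tx":-0.85,"ty":0.7,"tz":0,"ax":0,"ay":0,"az":0.79,"hand":1}]' 40; python3 -c "
from h import *
go([531,155,404],10)"
```

```text
time: 1.4
tool_pos: [485.7, 213.6, 404.4]
tcp_rot: [179.9, 0.1, 54.3]
ft_force: [-0.3, 0.0, 0.3]
finger_gap: 85.7
now [485.7 213.6 404.4] [1.7985e+02 8.0000e-02 5.4310e+01] gap 85.7 F [-0.3  0.   0.3] t 1.4
t [-0.1411  0.4736  0.0038] a [3.700e-03 4.000e-04 9.846e-01]
```

```bash
python3 -m jog '[{"tx":-0.14,"ty":0.475,"tz":0,"ax":0,"ay":0,"az":0.98,"hand":1},{"tx":-0.14,"ty":0.475,"tz":0,"ax":0,"ay":0,"az":0.98,"hand":1},{"tx":-0.14,"ty":0.475,"tz":0,"ax":0,"ay":0,"az":0.98,"hand":1},{"tx":-0.14,"ty":0.475,"tz":0,"ax":0,"ay":0,"az":0.98,"hand":1},{"tx":-0.14,"ty":0.475,"tz":0,"ax":0,"ay":0,"az":0.98,"hand":1}]' 40; python3 -m jog '[{"tx":0,"ty":0,"tz":0,"ax":0,"ay":0,"az":0.19,"hand":1},{"tx":0,"ty":0,"tz":0,"ax":0,"ay":0,"az":0.19,"hand":1},{"tx":0,"ty":0,"tz":0,"ax":0,"ay":0,"az":0.19,"hand":1}]' 40; python3 -c "
from h import *
from bench import *
go([531,155,404],10)
s=snapshot('wrist');pickle.dump(s,open('pics/w1.pkl','wb'));cv2.imwrite('pics/w1.png',s['pixels'][...,::-1])"
```

```text
time: 1.82
tool_pos: [529.0, 159.8, 404.1]
tcp_rot: [-180.0, 0.1, 18.7]
ft_force: [-0.0, 0.4, 0.2]
finger_gap: 85.6
time: 2.07
tool_pos: [528.6, 160.6, 404.4]
tcp_rot: [180.0, 0.0, 10.7]
ft_force: [0.9, 0.2, 0.1]
finger_gap: 85.1
now [528.6 160.6 404.4] [1.80e+02 3.00e-02 1.07e+01] gap 85.1 F [0.9 0.2 0.1] t 2.0667
t [0.0089 0.0399 0.0027] a [0.     0.0007 0.0155]
```

View pics/w1.png

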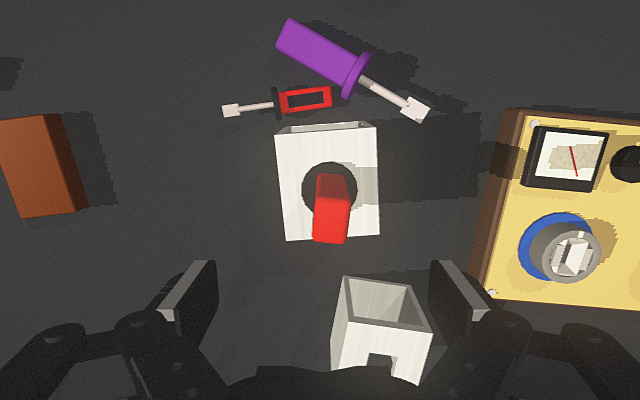

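```bash
python3 -c "
from h import *
from bench import *
s=load('w1'); crop(s,'w1c',255,110,405,255,4)
s=snapshot('top');pickle.dump(s,open('pics/t1.pkl','wb'));cv2.imwrite('pics/t1.png',s['pixels'][...,::-1])"
```

```text
(no output)
```

View pics/w1c.png

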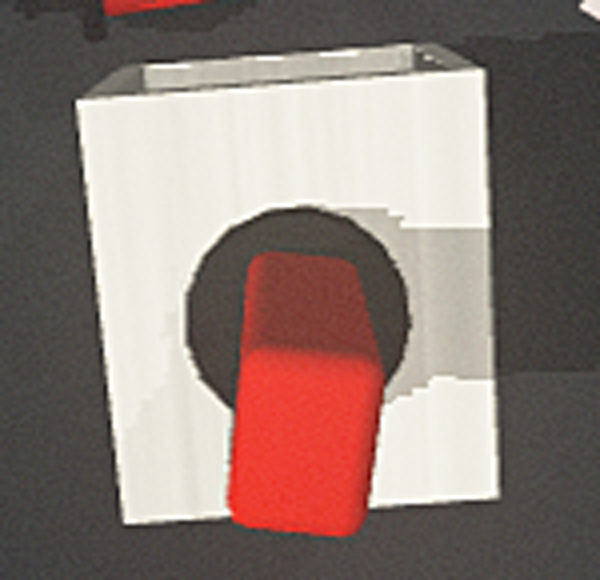

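View pics/t1.png

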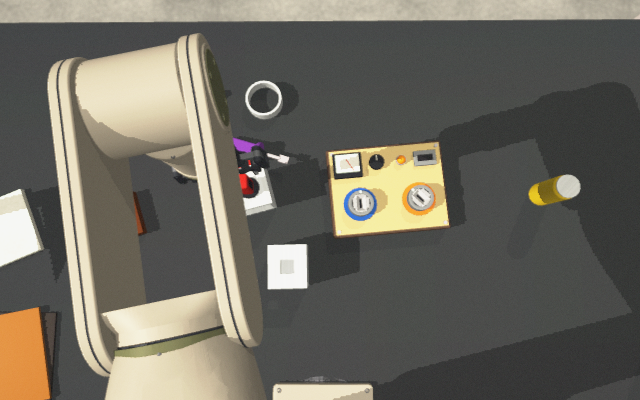

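```bash
python3 -c "
from h import *
s=load('w1')
f=lambda u,v:(255+(u+.5)/4-.5,110+(v+.5)/4-.5)
C=[ray_z(s,*f(*p),90) for p in [(78,100),(486,68),(499,497),(124,523)]]
print(np.round(C,1),np.mean(C,0))
for i in range(4): d=C[(i+1)%4]-C[i]; print(np.hypot(*d[:2]),np.degrees(np.arctan2(d[1],d[0])))
C=[ray_z(s,*f(*p),173) for p in [(246,348),(384,362),(362,537),(229,521)]]
print(np.round(C,1),np.mean(C,0))
for i in range(4): d=C[(i+1)%4]-C[i]; print(np.hypot(*d[:2]),np.degrees(np.arctan2(d[1],d[0])))
# guard ellipse
print([ray_z(s,*f(*p),98).round(1) for p in [(186,310),(411,310),(300,207)]])
"
```

```text
[[563.4 204.9  90. ]
 [584.4 127.2  90. ]
 [497.2 104.   90. ]
 [476.4 181.8  90. ]] [530.33595746 154.47444461  90.        ]
80.51144167978612 -74.86308429449338
90.23062135112328 -165.12027712058477
80.54572920305297 104.94257053560803
89.95757514605339 14.85739869623142
[[542.3 165.9 173. ]
 [543.9 145.6 173. ]
 [516.1 143.1 173. ]
 [514.9 163.5 173. ]] [529.30627922 154.53926974 173.        ]
20.420748752002186 -85.30498522678296
27.912282632826223 -174.93410119263322
20.45109412999889 93.31617041146632
27.4200273464003 5.021521593088664
[array([527.3, 176.6,  98. ]), array([535.7, 132.4,  98. ]), array([551.9, 158.2,  98. ])]
```

```bash
python3 -c "
from h import *
go([529.8,154.6,290],5)"
```

```text
now [528.6 160.8 404.6] [-1.800e+02  1.000e-02  1.083e+01] gap 85.5 F [-1.   0.6 -0.4] t 2.1667
t [6.000e-04 4.200e-02 7.637e-01] a [-0.      0.0003  0.1297]
```

```bash
python3 -m jog '[{"tx":0,"ty":0.042,"tz":0.15,"ax":0,"ay":0,"az":0.13,"hand":1},{"tx":0,"ty":0.042,"tz":0.35,"ax":0,"ay":0,"az":0.13,"hand":1},{"tx":0,"ty":0.042,"tz":0.55,"ax":0,"ay":0,"az":0.13,"hand":1},{"tx":0,"ty":0.042,"tz":0.7,"ax":0,"ay":0,"az":0.13,"hand":1},{"tx":0,"ty":0.042,"tz":0.76,"ax":0,"ay":0,"az":0.13,"hand":1}]' 40; python3 -c "
from h import *
from bench import *
go([529.8,154.6,290],5)
s=snapshot('wrist');pickle.dump(s,open('pics/w2.pkl','wb'));cv2.imwrite('pics/w2.png',s['pixels'][...,::-1])"
```

```text
time: 2.58
tool_pos: [528.2, 154.3, 286.5]
tcp_rot: [180.0, 0.3, 4.9]
ft_force: [-1.9, 0.5, -0.4]
finger_gap: 85.2
now [528.2 154.3 286.5] [179.96   0.34   4.92] gap 85.2 F [-1.9  0.5 -0.4] t 2.5833
t [ 0.0107 -0.0014 -0.0236] a [ 0.0008  0.0075 -0.0017]
```

View pics/w2.png

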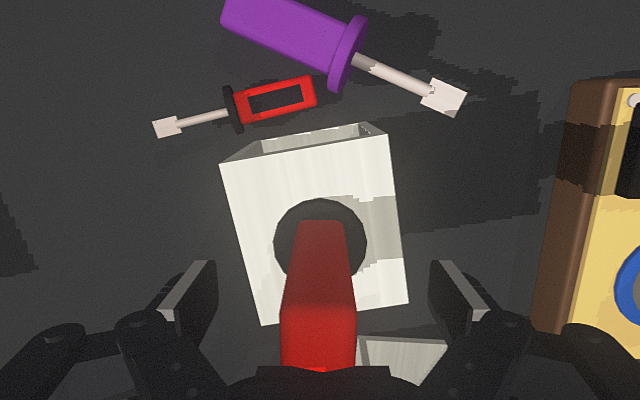

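The handle stands centred between the pads with its yaw aligned, so I'm closing the gripper.

```bash
R='x'; python3 -m jog '[{"tx":0,"ty":0,"tz":0,"ax":0,"ay":0,"az":0,"hand":1},{"tx":0,"ty":0,"tz":0,"ax":0,"ay":0,"az":0,"hand":0},{"tx":0,"ty":0,"tz":0,"ax":0,"ay":0,"az":0,"hand":0},{"tx":0,"ty":0,"tz":0,"ax":0,"ay":0,"az":0,"hand":0},{"tx":0,"ty":0,"tz":0,"ax":0,"ay":0,"az":0,"hand":0}]' 80; python3 -m jog '[{"tx":0,"ty":0,"tz":0,"ax":0,"ay":0,"az":0,"hand":0},{"tx":0,"ty":0,"tz":0,"ax":0,"ay":0,"az":0,"hand":0},{"tx":0,"ty":0,"tz":0,"ax":0,"ay":0,"az":0,"hand":0},{"tx":0,"ty":0,"tz":0,"ax":0,"ay":0,"az":0,"hand":0},{"tx":0,"ty":0,"tz":0,"ax":0,"ay":0,"az":0,"hand":0}]' 80;python3 -m jog '[{"tx":0,"ty":0,"tz":0,"ax":0,"ay":0,"az":0,"hand":0},{"tx":0,"ty":0,"tz":0,"ax":0,"ay":0,"az":0,"hand":0},{"tx":0,"ty":0,"tz":0,"ax":0,"ay":0,"az":0,"hand":0},{"tx":0,"ty":0,"tz":0,"ax":0,"ay":0,"az":0,"hand":0},{"tx":0,"ty":0,"tz":0,"ax":0,"ay":0,"az":0,"hand":0}]' 80
```

```text
time: 3.05
tool_pos: [530.3, 154.6, 292.2]
tcp_rot: [-180.0, -0.1, 4.8]
ft_force: [0.2, -0.0, -0.2]
finger_gap: 39.1
time: 3.47
tool_pos: [530.2, 154.6, 291.7]
tcp_rot: [-180.0, -0.1, 4.8]
ft_force: [-1.4, 0.3, 6.5]
finger_gap: 21.2
time: 3.88
tool_pos: [530.2, 154.6, 291.7]
tcp_rot: [-180.0, -0.1, 4.8]
ft_force: [-0.9, 0.2, 6.6]
finger_gap: 21.0
```

```bash
python3 -m jog '[{"tx":0,"ty":0,"tz":-0.1,"ax":0,"ay":0,"az":0,"hand":0},{"tx":0,"ty":0,"tz":-0.3,"ax":0,"ay":0,"az":0,"hand":0},{"tx":0,"ty":0,"tz":-0.5,"ax":0,"ay":0,"az":0,"hand":0},{"tx":0,"ty":0,"tz":-0.65,"ax":0,"ay":0,"az":0,"hand":0},{"tx":0,"ty":0,"tz":-0.7,"ax":0,"ay":0,"az":0,"hand":0}]' 80; python3 -c "
from h import *
from bench import *
go([512.3,-213.6,396],48)
s=snapshot('scene');pickle.dump(s,open('pics/s2.pkl','wb'));crop(s,'s2',180,150,500,330,2)"
```

```text
time: 4.3
tool_pos: [530.5, 154.6, 399.9]
tcp_rot: [-180.0, -0.3, 4.8]
ft_force: [-0.1, 0.1, -0.5]
finger_gap: 21.0
now [530.5 154.6 399.9] [-179.97   -0.32    4.76] gap 21.0 F [-0.1  0.1 -0.5] t 4.3
t [-0.3251  2.4364  0.0227] a [ 0.002  -0.007  -0.9608]
```

View pics/s2.png

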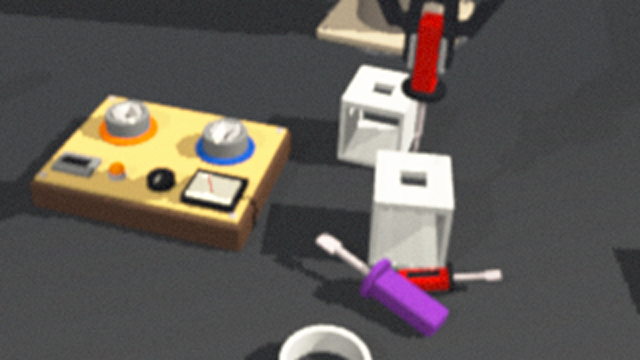

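```bash
python3 -m jog '[{"tx":-0.13,"ty":1,"tz":0,"ax":0,"ay":0,"az":0,"hand":0},{"tx":-0.13,"ty":1,"tz":0,"ax":0,"ay":0,"az":0,"hand":0},{"tx":-0.13,"ty":1,"tz":0,"ax":0,"ay":0,"az":0,"hand":0},{"tx":-0.13,"ty":1,"tz":0,"ax":0,"ay":0,"az":0,"hand":0},{"tx":-0.13,"ty":1,"tz":0,"ax":0,"ay":0,"az":0,"hand":0}]' 80; python3 -m jog '[{"tx":-0.13,"ty":0.9,"tz":0,"ax":0,"ay":0,"az":-0.3,"hand":0},{"tx":-0.13,"ty":0.9,"tz":0,"ax":0,"ay":0,"az":-0.6,"hand":0},{"tx":-0.13,"ty":0.9,"tz":0,"ax":0,"ay":0,"az":-0.78,"hand":0},{"tx":-0.13,"ty":0.9,"tz":0,"ax":0,"ay":0,"az":-0.78,"hand":0},{"tx":-0.13,"ty":0.9,"tz":0,"ax":0,"ay":0,"az":-0.78,"hand":0}]' 80; python3 -c "
from h import *
from bench import *
go([512.3,-213.6,396],48)
s=snapshot('wrist');pickle.dump(s,open('pics/w3.pkl','wb'));cv2.imwrite('pics/w3.png',s['pixels'][...,::-1])"
```

```text
time: 4.77
tool_pos: [522.1, -1.0, 393.2]
tcp_rot: [179.9, 0.2, 4.5]
ft_force: [0.2, 0.5, -1.2]
finger_gap: 21.4
time: 5.18
tool_pos: [513.7, -136.5, 393.3]
tcp_rot: [-179.9, 0.2, 38.5]
ft_force: [-0.3, -0.1, -1.5]
finger_gap: 21.1
now [ 513.7 -136.5  393.3] [-1.7993e+02  1.6000e-01  3.8510e+01] gap 21.1 F [-0.3 -0.1 -1.5] t 5.1833
t [-0.3275  0.3963 -0.0174] a [-0.0019  0.0034 -0.2109]
```

View pics/w3.png

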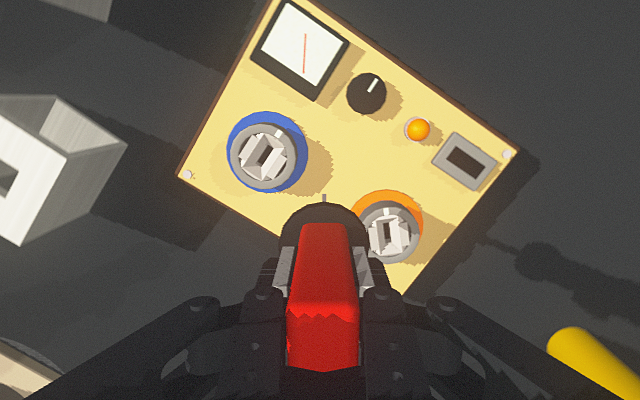

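```bash
python3 -c "
from h import *
s=load('w3'); crop(s,'w3c',340,170,450,280,7)
s=load('t1'); crop(s,'t1c',395,170,445,225,12)"
```

```text
(no output)
```

View pics/w3c.png

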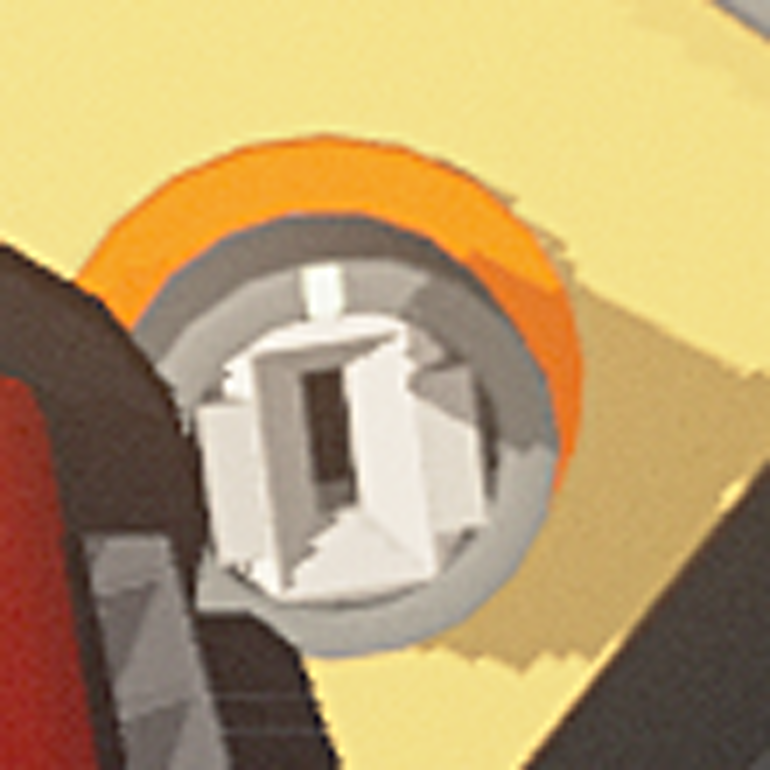

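View pics/t1c.png

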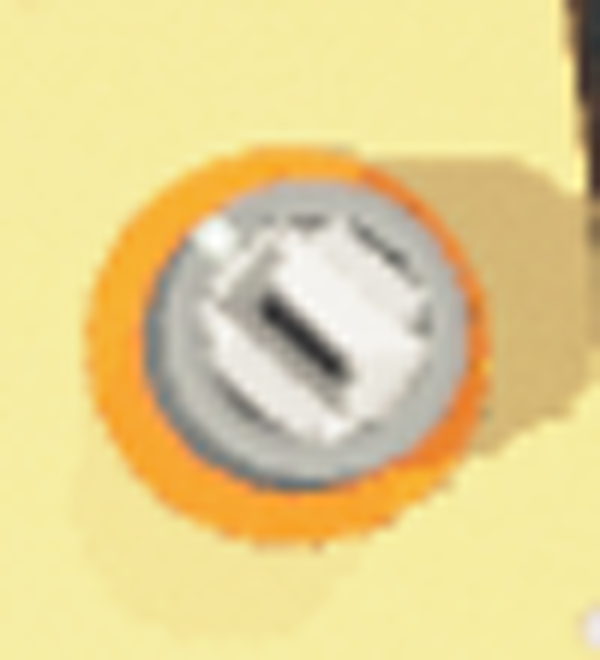

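```bash
python3 -c "
from h import *
s=load('w3'); f=lambda u,v:(340+(u+.5)/7-.5,170+(v+.5)/7-.5)
print('rim z',[pix(s,*f(*p))[2].round(1) for p in [(400,625),(530,480),(250,310),(240,480),(460,450),(330,430),(395,450)]])
C=[ray_z(s,*f(*p),66) for p in [(255,357),(402,333),(437,578),(280,597)]]
print('mouth',np.round(C,1),np.mean(C,0).round(1))
for i in range(4): d=C[(i+1)%4]-C[i]; print(np.hypot(*d[:2]).round(1),np.degrees(np.arctan2(d[1],d[0])).round(1))
S=[ray_z(s,*f(*p),57) for p in [(303,370),(345,367),(358,490),(315,492)]]
print('slot',np.round(S,1),np.mean(S,0).round(1))
for i in range(4): d=S[(i+1)%4]-S[i]; print(np.hypot(*d[:2]).round(1),np.degrees(np.arctan2(d[1],d[0])).round(1))
t=load('t1'); g=lambda u,v:(395+(u+.5)/12-.5,170+(v+.5)/12-.5)
print('top disc',ray_z(t,*g(312,332),62),'slot mid',ray_z(t,*g(306,340),55))
a=ray_z(t,*g(265,305),57);b=ray_z(t,*g(347,377),57);print(a,b,np.degrees(np.arctan2(*(a-b)[1::-1])))
a=ray_z(s,*f(322,290),62);print('tick',a)
print('tip pixel',[ray_z(s,324,y,393.3-271.7+10) for y in (195,200)])
print(proj(s,[513.7,-136.5,121.6]))
"
```

```text
rim z [np.float64(68.3), np.float64(67.6), np.float64(68.2), np.float64(66.6), np.float64(67.8), np.float64(50.3), np.float64(64.7)]
mouth [[ 515.8 -195.7   66. ]
 [ 529.8 -208.1   66. ]
 [ 507.6 -234.1   66. ]
 [ 492.9 -219.9   66. ]] [ 511.5 -214.4   66. ]
18.7 -41.6
34.2 -130.5
20.4 136.1
33.4 46.5
slot [[ 516.8 -204.8   57. ]
 [ 520.5 -208.9   57. ]
 [ 508.7 -221.7   57. ]
 [ 504.9 -217.4   57. ]] [ 512.7 -213.2   57. ]
5.5 -47.1
17.4 -132.8
5.7 131.4
17.3 46.5
top disc [ 512.43862818 -213.08592121   62.        ] slot mid [ 511.94744133 -213.53767138   55.        ]
[ 518.08256243 -205.84537147   57.        ] [ 504.90940873 -220.31230028   57.        ] 47.679940875867196
tick [ 527.24726976 -197.80832454   62.        ]
tip pixel [array([ 519.3287474 , -133.71934221,  131.6       ]), array([ 516.58435052, -135.9097391 ,  131.6       ])]
[322.05175705 199.65368676]
```

```bash
python3 -c "
from h import *
s=load('w3'); crop(s,'w3d',290,180,360,220,10)
x=np.array([np.cos(np.radians(38.5)),np.sin(np.radians(38.5)),0]);y=np.array([x[1],-x[0],0])
for a in (-8,0,8):
  for b in (-1.5,1.5): print(a,b,(10*(proj(s,np.array([513.7,-136.5,121.6])+a*x+b*y)-[290,180])).round())
"
```

```text
-8 -1.5 [299. 304.]
-8 1.5 [342. 304.]
0 -1.5 [299. 197.]
0 1.5 [342. 197.]
8 -1.5 [299.  87.]
8 1.5 [342.  87.]
```

View pics/w3d.png

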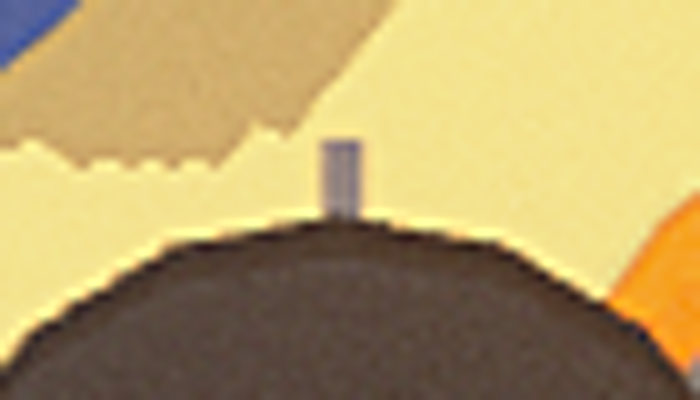

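```bash
python3 -c "
from h import *
s=load('w3'); crop(s,'w3e',260,190,390,290,6)
x=np.array([np.cos(np.radians(38.5)),np.sin(np.radians(38.5)),0]);y=np.array([x[1],-x[0],0])
for zz in (70,78):
 P=np.array([proj(s,np.array([513.7,-136.5,121.6+zz])+23*np.cos(q)*x+23*np.sin(q)*y) for q in np.linspace(0,6.28,200)])
 print(zz,P.min(0),P.max(0))
"
```

```text
70 [277.42253653 194.03137578] [366.30363356 276.907427  ]
78 [275.45754462 198.39104672] [368.20782572 284.43699049]
```

View pics/w3e.png

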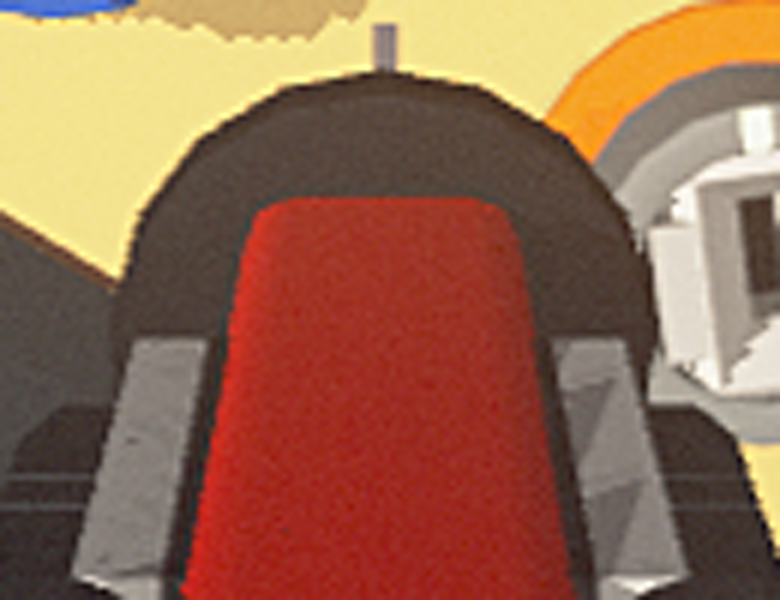

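```bash
python3 -c "
from h import *
for n,p,r in (('wrist0',[189.1,569.2,404],[-179.9,0,161.62]),('w1',[528.6,160.6,404.4],[180,.03,10.75]),('w2',[528.2,154.3,286.5],[179.96,.34,4.92]),('w3',[513.7,-136.5,393.3],[-179.93,.16,38.51])):
  s=load(n);R=Ro.from_euler('xyz',r,degrees=True)
  c=-s['R'].T@s['t'];print(R.inv().apply(c-np.array(p)),R.inv().apply(s['R'][2]),R.inv().apply(s['R'][0]))
from bench import *
go([513,-136,396],38)
s=snapshot('wrist');pickle.dump(s,open('pics/w4.pkl','wb'));crop(s,'w4',260,170,450,290,4)
go([513,-136,396],38)
"
```

```text
[70.88780758 -1.18124304 30.14043829] [-0.27911475 -0.00096466  0.96025727] [4.96215959e-04 9.99999217e-01 1.14881899e-03]
[69.66006241  0.87606988 29.89015823] [-0.27718145  0.00162806  0.96081621] [-3.35784523e-04  9.99998339e-01 -1.79131801e-03]
[69.76611356  0.9973019  29.9111185 ] [-0.27693908  0.0017356   0.96088591] [ 5.85989620e-04  9.99998488e-01 -1.63735865e-03]
[69.3945515   0.37179551 29.85387907] [-0.27806921  0.00190144  0.96055916] [ 5.14973321e-04  9.99998192e-01 -1.83043312e-03]
now [ 513.9 -134.7  393.3] [-1.7986e+02  1.1000e-01  3.9090e+01] gap 21.1 F [-0.5  0.4 -0.9] t 5.2333
t [-0.0103  0.0026 -0.0179] a [-0.0032  0.0024  0.0242]
now [ 514.1 -133.5  393.5] [-1.7984e+02  8.0000e-02  3.8400e+01] gap 21.2 F [-0.4 -0.1 -1. ] t 5.2833
t [-0.0162  0.0085 -0.0169] a [-0.0036  0.0018  0.0089]
```

View pics/w4.png

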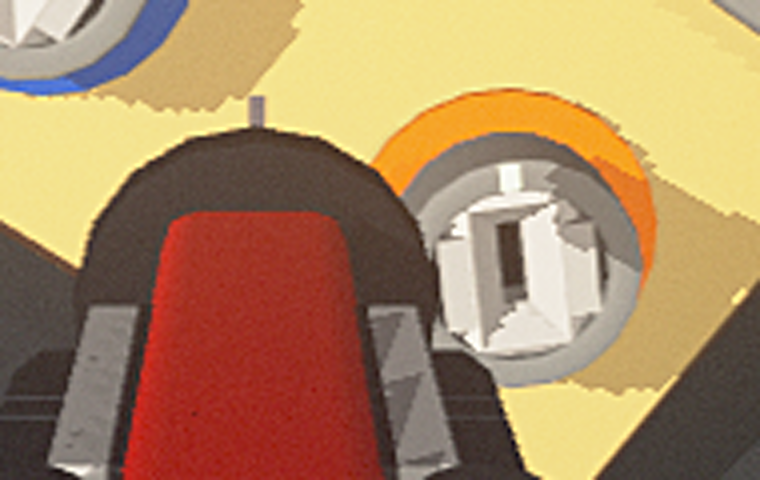

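```bash
python3 -c "
from h import *
s=load('w4'); f=lambda u,v:(260+(u+.5)/4-.5,170+(v+.5)/4-.5)
yaw=np.radians(38.6);x=np.array([np.cos(yaw),np.sin(yaw),0]);y=np.array([x[1],-x[0],0])
tip=ray_z(s,*f(257.5,95),121.6)-8*x
C=[ray_z(s,*f(*p),67) for p in [(470,214),(553,203),(573,342),(483,354)]]
S=[ray_z(s,*f(*p),57.5) for p in [(498,221),(523,219),(529,290),(504,293)]]
print(tip,np.mean(C,0),np.mean(S,0))
for Q in (C,S):
 for i in range(4): d=Q[(i+1)%4]-Q[i]; print(np.hypot(*d[:2]).round(1),np.degrees(np.arctan2(d[1],d[0])).round(1))
sl=(np.mean(C,0)+np.mean(S,0))/2
print('delta',sl-tip)
d=(sl-tip)
print('tool',d@x/150,d@y/150)
go([513.9,-134,393],47)
print(sense()['time'])
"
```

```text
[ 512.07992414 -137.4626187   121.6       ] [ 511.09541667 -214.29192464   67.        ] [ 512.6300883  -213.25274361   57.5       ]
18.4 -42.8
34.0 -129.8
20.5 137.5
34.0 46.5
5.7 -46.0
17.6 -133.3
5.8 136.6
17.9 46.3
delta [ -0.21717165 -76.30971543 -59.35      ]
tool -0.3185186571885153 0.39668077258991413
now [ 514.1 -133.5  393.5] [-1.7984e+02  8.0000e-02  3.8400e+01] gap 21.2 F [-0.4 -0.1 -1. ] t 5.2833
t [-0.0032  0.0018  0.0031] a [-0.0037  0.0015 -0.1911]Traceback (most recent call last):
  File "<string>", line 16, in <module>
    print(sense()['time'])
          ^^^^^
NameError: name 'sense' is not defined
```

```bash
python3 -c "
from h import *
go([513.4,-210.1,373],47)"; python3 -m jog '[{"tx":-0.32,"ty":0.395,"tz":0,"ax":0,"ay":0,"az":-0.15,"hand":0},{"tx":-0.32,"ty":0.395,"tz":0,"ax":0,"ay":0,"az":-0.19,"hand":0},{"tx":-0.32,"ty":0.395,"tz":0.13,"ax":0,"ay":0,"az":-0.19,"hand":0},{"tx":-0.32,"ty":0.395,"tz":0.13,"ax":0,"ay":0,"az":-0.19,"hand":0},{"tx":-0.32,"ty":0.395,"tz":0.13,"ax":0,"ay":0,"az":-0.19,"hand":0}]' 80; python3 -m jog '[{"tx":0,"ty":0,"tz":0,"ax":0,"ay":0,"az":0,"hand":0},{"tx":0,"ty":0,"tz":0,"ax":0,"ay":0,"az":0,"hand":0}]' 80;  python3 -c "
from h import *
from bench import *
go([513.4,-210.1,373],47)
s=snapshot('wrist');pickle.dump(s,open('pics/w5.pkl','wb'));crop(s,'w5',240,150,440,300,4)
s=snapshot('scene');pickle.dump(s,open('pics/s5.pkl','wb'));crop(s,'s5',190,140,350,270,5)
s=snapshot('top');pickle.dump(s,open('pics/t5.pkl','wb'));crop(s,'t5',320,130,480,250,5)
"
```

```text
now [ 514.1 -133.5  393.5] [-1.7984e+02  8.0000e-02  3.8400e+01] gap 21.2 F [-0.4 -0.1 -1. ] t 5.2833
t [-0.3208  0.3977  0.1357] a [-0.0037  0.0015 -0.1911]
time: 5.7
tool_pos: [513.3, -207.9, 373.8]
tcp_rot: [-179.7, 0.0, 46.7]
ft_force: [0.5, 0.8, -0.8]
finger_gap: 21.0
time: 5.87
tool_pos: [514.1, -207.8, 376.7]
tcp_rot: [180.0, -0.0, 46.9]
ft_force: [-0.7, 0.2, -1.3]
finger_gap: 20.6
now [ 514.1 -207.8  376.7] [ 1.7998e+02 -2.0000e-02  4.6940e+01] gap 20.6 F [-0.7  0.2 -1.3] t 5.8667
t [-0.0147  0.007   0.0246] a [ 0.0004 -0.0005 -0.0013]
```

View pics/w5.png

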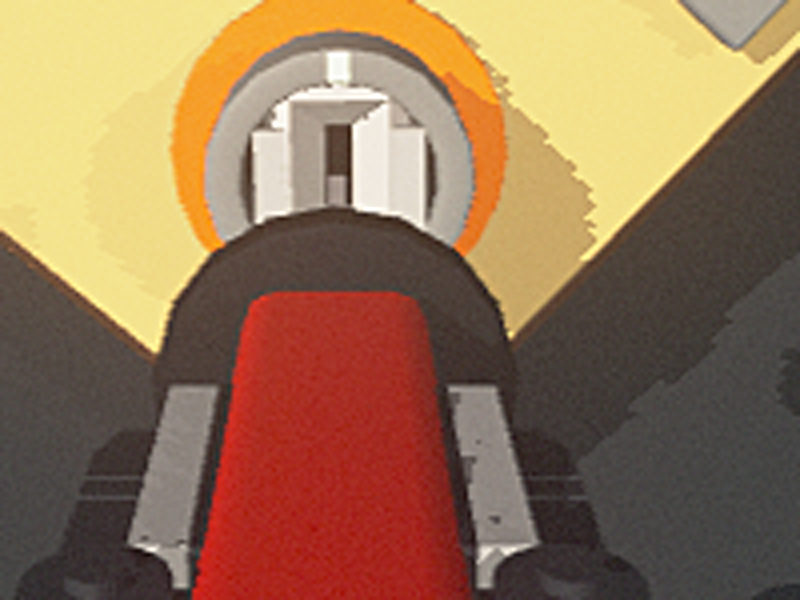

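View pics/s5.png

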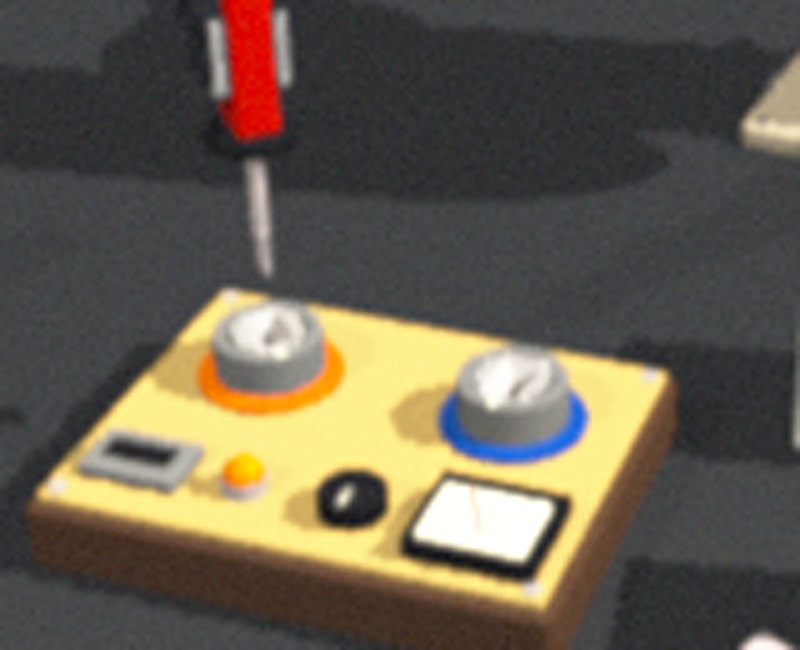

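```bash
python3 -c "
from h import *
s=load('s5'); F=lambda p:((proj(s,p)-[190,140]+.5)*5-.5).round()
for p in ([512.6,-211.5,105],[513,-211,155],[513,-211,175],[512.1,-213.8,105],[512.1,-213.8,67],[512.1,-213.8,57]): print(p,F(p))
w=load('w5');f=lambda u,v:(240+(u+.5)/4-.5,150+(v+.5)/4-.5)
print(proj(w,[512.1,-213.8,105]),'slot far end', [ray_z(w,*f(*p),z).round(1) for p,z in [((327,124),57.5),((350,124),57.5),((292,99),67),((390,99),67)]])
t=load('t5')
"
```

```text
[512.6, -211.5, 105] [260. 264.]
[513, -211, 155] [252. 175.]
[513, -211, 175] [248. 137.]
[512.1, -213.8, 105] [257. 263.]
[512.1, -213.8, 67] [263. 328.]
[512.1, -213.8, 57] [265. 345.]
[325.39400935 208.47638976] slot far end [array([ 516.5, -204.8,   57.5]), array([ 520. , -208.1,   57.5]), array([ 516.3, -194.7,   67. ]), array([ 530.7, -208.1,   67. ])]
```

View pics/t5.png

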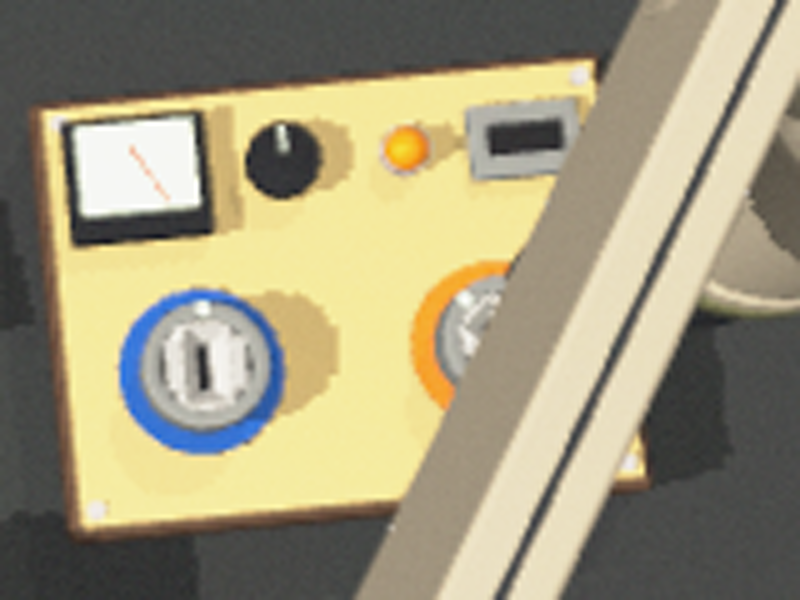

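```bash
python3 -m jog '[{"tx":-0.015,"ty":0.007,"tz":0.1,"ax":0,"ay":0,"az":0,"hand":0},{"tx":-0.015,"ty":0.007,"tz":0.2,"ax":0,"ay":0,"az":0,"hand":0},{"tx":-0.015,"ty":0.007,"tz":0.23,"ax":0,"ay":0,"az":0,"hand":0},{"tx":-0.015,"ty":0.007,"tz":0.23,"ax":0,"ay":0,"az":0,"hand":0},{"tx":-0.015,"ty":0.007,"tz":0.23,"ax":0,"ay":0,"az":0,"hand":0}]' 80; python3 -c "
from h import *
from bench import *
go([513.4,-210.1,335],47)
s=snapshot('scene');pickle.dump(s,open('pics/s6.pkl','wb'));crop(s,'s6',210,150,290,220,10)
s=snapshot('wrist');pickle.dump(s,open('pics/w6.pkl','wb'));crop(s,'w6',240,120,440,270,4)
"
```

```text
time: 6.43
tool_pos: [513.0, -211.1, 342.1]
tcp_rot: [-180.0, 0.0, 46.9]
ft_force: [-0.6, 0.2, -1.7]
finger_gap: 20.9
now [ 513.  -211.1  342.1] [-179.99    0.     46.94] gap 20.9 F [-0.6  0.2 -1.7] t 6.4333
t [ 0.0066 -0.003   0.047 ] a [-0.0003  0.0001 -0.0013]
```

View pics/s6.png

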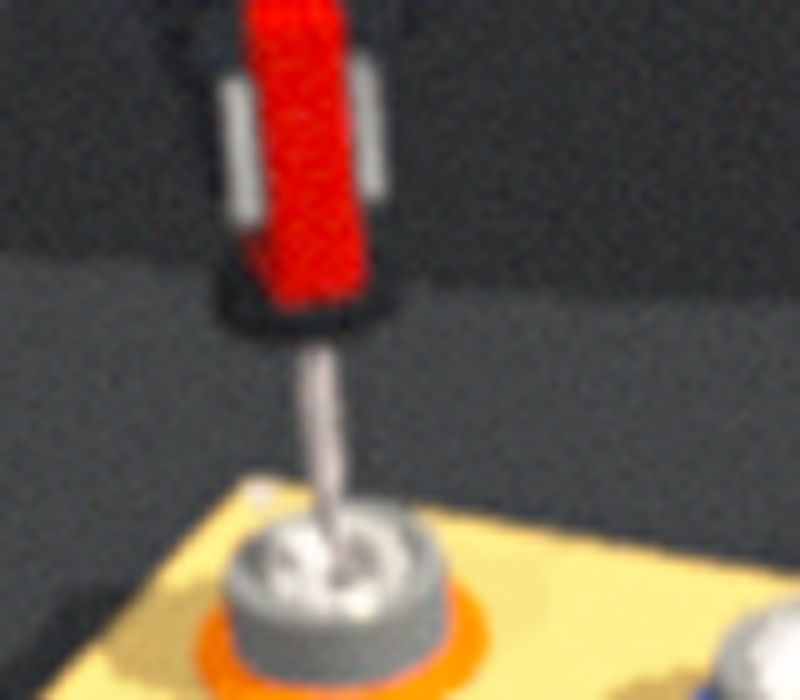

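View pics/w6.png

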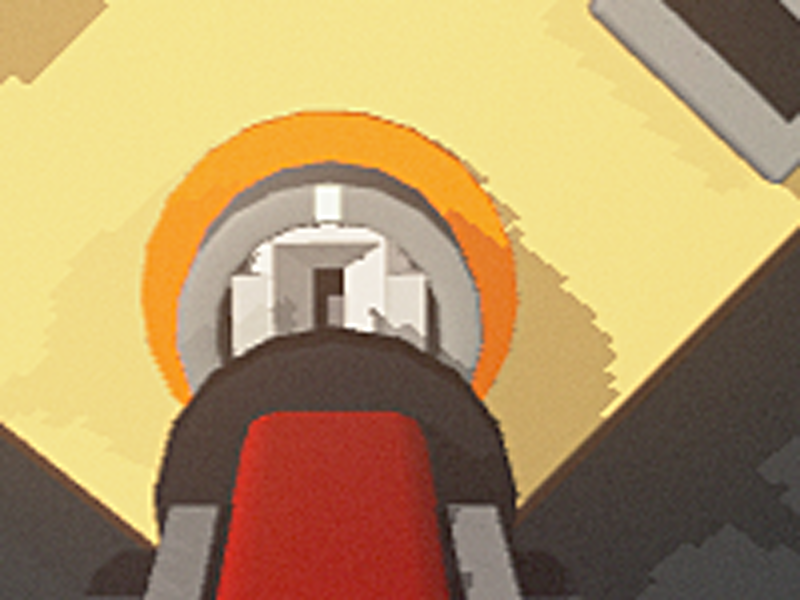

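```bash
python3 -m jog '[{"tx":0,"ty":0,"tz":0.02,"ax":0,"ay":0,"az":0,"hand":0},{"tx":0,"ty":0,"tz":0.04,"ax":0,"ay":0,"az":0,"hand":0},{"tx":0,"ty":0,"tz":0.06,"ax":0,"ay":0,"az":0,"hand":0},{"tx":0,"ty":0,"tz":0.08,"ax":0,"ay":0,"az":0,"hand":0},{"tx":0,"ty":0,"tz":0.08,"ax":0,"ay":0,"az":0,"hand":0}]' 80; python3 -c "
from h import *
from bench import *
go([513.4,-210.1,335],47)
s=snapshot('wrist');pickle.dump(s,open('pics/w7.pkl','wb'));crop(s,'w7',240,120,440,270,4)
"
```

```text
time: 6.95
tool_pos: [512.7, -211.2, 328.7]
tcp_rot: [-179.9, 0.0, 46.9]
ft_force: [-0.9, -0.3, -1.9]
finger_gap: 20.5
now [ 512.7 -211.2  328.7] [-1.7992e+02  2.0000e-02  4.6920e+01] gap 20.5 F [-0.9 -0.3 -1.9] t 6.95
t [ 0.0087 -0.0019 -0.042 ] a [-0.0017  0.0005 -0.0017]
```

View pics/w7.png

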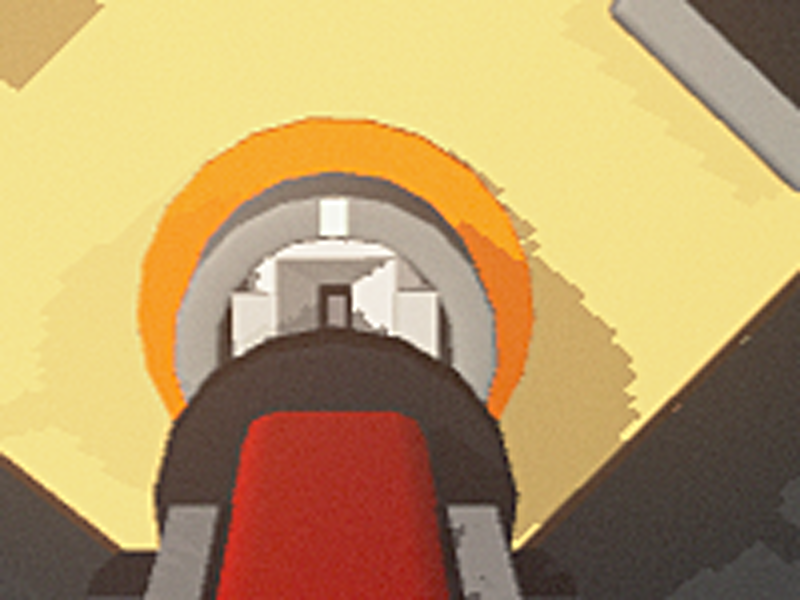

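The blade edge (~337,305 in the crop) is centred in the slot and there is no contact force. I'm lowering further.

```bash
python3 -m jog '[{"tx":0,"ty":0,"tz":0.01,"ax":0,"ay":0,"az":0,"hand":0},{"tx":0,"ty":0,"tz":0.02,"ax":0,"ay":0,"az":0,"hand":0},{"tx":0,"ty":0,"tz":0.03,"ax":0,"ay":0,"az":0,"hand":0},{"tx":0,"ty":0,"tz":0.04,"ax":0,"ay":0,"az":0,"hand":0},{"tx":0,"ty":0,"tz":0.04,"ax":0,"ay":0,"az":0,"hand":0}]' 80; python3 -m jog '[{"tx":0,"ty":0,"tz":0.01,"ax":0,"ay":0,"az":0,"hand":0},{"tx":0,"ty":0,"tz":0.02,"ax":0,"ay":0,"az":0,"hand":0},{"tx":0,"ty":0,"tz":0.02,"ax":0,"ay":0,"az":0,"hand":0}]' 80; python3 -c "
from h import *
from bench import *
go([513.4,-210.1,320],47)
s=snapshot('wrist');pickle.dump(s,open('pics/w8.pkl','wb'));crop(s,'w8',240,120,440,270,4)
s=snapshot('scene');pickle.dump(s,open('pics/s8.pkl','wb'));crop(s,'s8',210,150,290,220,10)
"
```

```text
time: 7.42
tool_pos: [512.9, -211.3, 323.3]
tcp_rot: [-180.0, 0.0, 46.9]
ft_force: [0.3, -0.4, -1.4]
finger_gap: 21.1
time: 7.67
tool_pos: [512.9, -211.3, 320.3]
tcp_rot: [-180.0, 0.0, 46.9]
ft_force: [0.1, 0.5, -1.0]
finger_gap: 20.8
now [ 512.9 -211.3  320.3] [-1.7997e+02  1.0000e-02  4.6930e+01] gap 20.8 F [ 0.1  0.5 -1. ] t 7.6667
t [ 0.0083 -0.003   0.0021] a [-0.0006  0.0002 -0.0016]
```

View pics/w8.png

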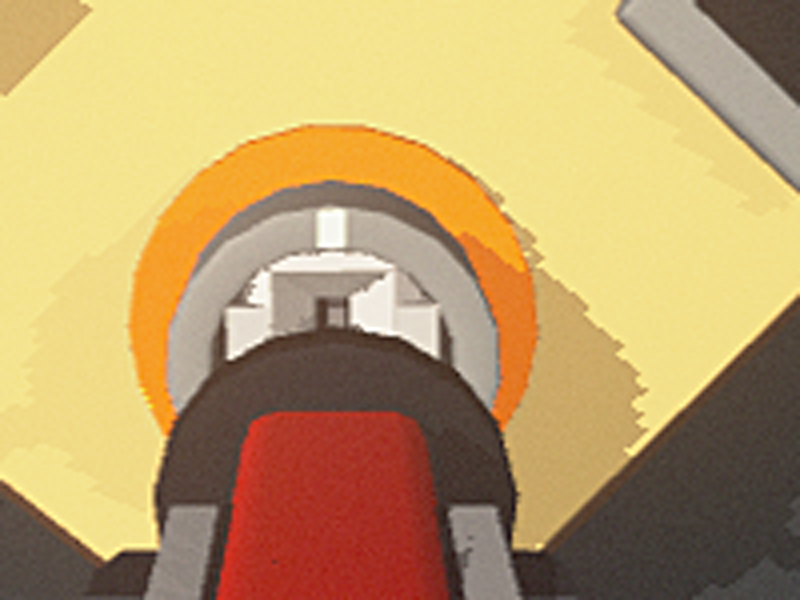

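View pics/s8.png

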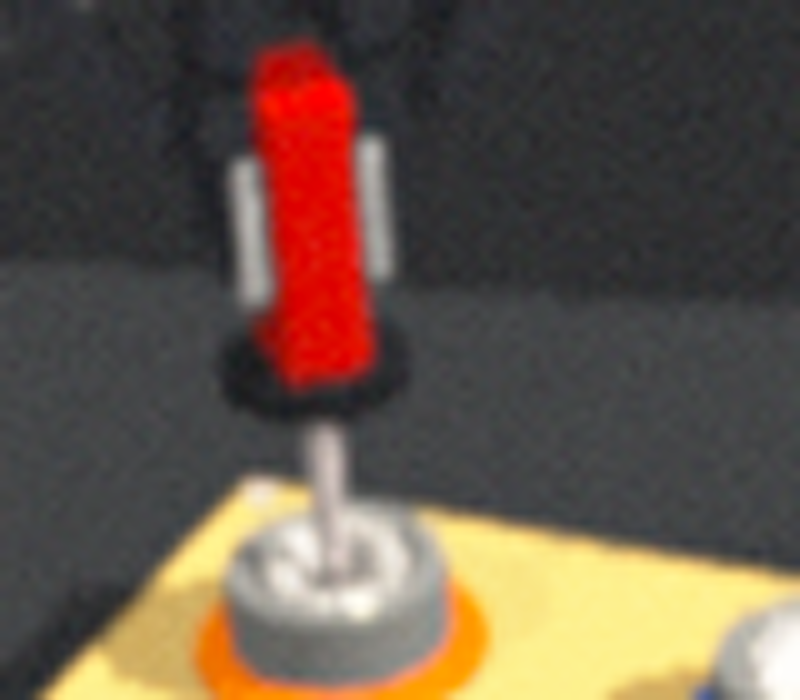

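```bash
python3 -m jog '[{"tx":0,"ty":0,"tz":0.01,"ax":0,"ay":0,"az":0,"hand":0},{"tx":0,"ty":0,"tz":0.015,"ax":0,"ay":0,"az":0,"hand":0},{"tx":0,"ty":0,"tz":0.015,"ax":0,"ay":0,"az":0,"hand":0}]' 80; python3 -m jog '[{"tx":0,"ty":0,"tz":0.01,"ax":0,"ay":0,"az":0,"hand":0},{"tx":0,"ty":0,"tz":0.01,"ax":0,"ay":0,"az":0,"hand":0},{"tx":0,"ty":0,"tz":0.01,"ax":0,"ay":0,"az":0,"hand":0}]' 80
```

```text
time: 8.02
tool_pos: [513.2, -211.4, 319.7]
tcp_rot: [179.9, -0.0, 46.9]
ft_force: [-1.9, 1.0, 6.3]
finger_gap: 20.7
time: 8.27
tool_pos: [513.4, -211.5, 319.5]
tcp_rot: [179.9, -0.0, 46.9]
ft_force: [-4.8, 2.5, 13.6]
finger_gap: 20.9
```

```bash
python3 -m jog '[{"tx":0,"ty":0,"tz":-0.012,"ax":0,"ay":0,"az":0,"hand":0},{"tx":0,"ty":0,"tz":-0.015,"ax":0,"ay":0,"az":0,"hand":0},{"tx":0,"ty":0,"tz":-0.015,"ax":0,"ay":0,"az":0,"hand":0}]' 100; python3 -m jog '[{"tx":0,"ty":0.002,"tz":0,"ax":0,"ay":0,"az":0.12,"hand":0},{"tx":0,"ty":0.004,"tz":0,"ax":0,"ay":0,"az":0.24,"hand":0},{"tx":0,"ty":0.007,"tz":0,"ax":0,"ay":0,"az":0.36,"hand":0},{"tx":0.001,"ty":0.009,"tz":0,"ax":0,"ay":0,"az":0.5,"hand":0},{"tx":0.001,"ty":0.011,"tz":0,"ax":0,"ay":0,"az":0.667,"hand":0}]' 100;  python3 -c "
from bench import *
s=sense();print(s['wrist_torque'])"
```

```text
time: 8.52
tool_pos: [513.2, -211.5, 319.7]
tcp_rot: [179.9, -0.0, 46.9]
ft_force: [0.6, 0.3, 4.8]
finger_gap: 21.0
time: 8.93
tool_pos: [514.2, -211.7, 319.7]
tcp_rot: [-179.9, 0.0, 17.0]
ft_force: [-3.7, 5.4, 8.6]
finger_gap: 21.0
[1.30535172 1.02981084 0.06621163]
```

```bash
python3 -m jog '[{"tx":0,"ty":0.002,"tz":-0.004,"ax":0,"ay":0,"az":0.12,"hand":0},{"tx":0,"ty":0.004,"tz":-0.004,"ax":0,"ay":0,"az":0.24,"hand":0},{"tx":0,"ty":0.007,"tz":-0.004,"ax":0,"ay":0,"az":0.36,"hand":0},{"tx":0.001,"ty":0.009,"tz":-0.004,"ax":0,"ay":0,"az":0.5,"hand":0},{"tx":0.001,"ty":0.011,"tz":-0.004,"ax":0,"ay":0,"az":0.667,"hand":0}]' 100;  python3 -c "
from bench import *
s=sense();print(s['wrist_torque'])"
```

```text
time: 9.35
tool_pos: [514.8, -213.1, 319.7]
tcp_rot: [-179.9, 0.1, -12.7]
ft_force: [-2.2, 4.3, 6.2]
finger_gap: 20.9
[1.43856443 0.69150693 0.08323171]
```

```bash
python3 -m jog '[{"tx":0,"ty":0.002,"tz":-0.004,"ax":0,"ay":0,"az":0.12,"hand":0},{"tx":0,"ty":0.004,"tz":-0.004,"ax":0,"ay":0,"az":0.24,"hand":0},{"tx":0,"ty":0.007,"tz":-0.004,"ax":0,"ay":0,"az":0.36,"hand":0},{"tx":0.001,"ty":0.009,"tz":-0.004,"ax":0,"ay":0,"az":0.5,"hand":0},{"tx":0.001,"ty":0.011,"tz":-0.004,"ax":0,"ay":0,"az":0.667,"hand":0}]' 100;  python3 -c "
from bench import *
import cv2,pickle
s=sense();print(s['wrist_torque'],s['joint_pos'])
s=snapshot('wrist');pickle.dump(s,open('pics/w9.pkl','wb'));cv2.imwrite('pics/w9.png',s['pixels'][...,::-1])"
```

```text
time: 9.77
tool_pos: [514.6, -214.5, 319.8]
tcp_rot: [-179.9, 0.2, -42.3]
ft_force: [-0.7, 5.6, 1.8]
finger_gap: 21.0
[1.52023712 0.24016728 0.05186822] [-27.93669052   4.19725279  97.7728652    0.12766977  78.17144716
 104.35818631]
```

View pics/w9.png

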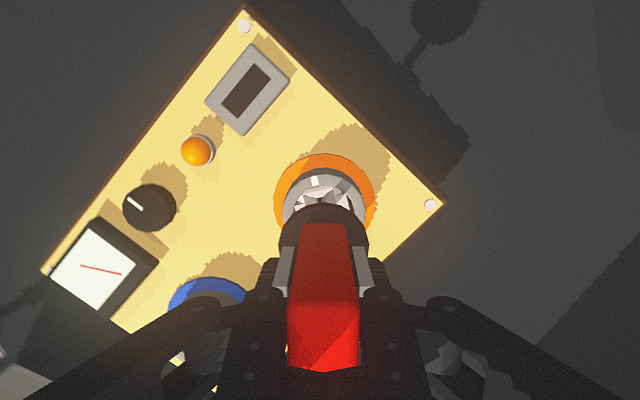

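```bash
python3 -m jog '[{"tx":0,"ty":0.001,"tz":0,"ax":0,"ay":0,"az":0.07,"hand":0},{"tx":0,"ty":0.002,"tz":0,"ax":0,"ay":0,"az":0.14,"hand":0},{"tx":0,"ty":0.002,"tz":0,"ax":0,"ay":0,"az":0.14,"hand":0}]' 100;  python3 -c "
from bench import *
s=sense();print(s['wrist_torque'])"; python3 -m jog '[{"tx":0,"ty":0.001,"tz":0,"ax":0,"ay":0,"az":0.06,"hand":0},{"tx":0,"ty":0.002,"tz":0,"ax":0,"ay":0,"az":0.1,"hand":0},{"tx":0,"ty":0.002,"tz":0,"ax":0,"ay":0,"az":0.1,"hand":0}]' 100;  python3 -c "
from bench import *
import cv2,pickle
from h import *
s=sense();print(s['wrist_torque'],s['joint_pos'])
s=snapshot('wrist');pickle.dump(s,open('pics/w10.pkl','wb'));crop(s,'w10',260,140,400,240,5)"
```

```text
time: 10.07
tool_pos: [514.5, -214.7, 319.8]
tcp_rot: [-179.9, 0.2, -48.5]
ft_force: [-0.8, 5.1, 2.7]
finger_gap: 20.8
[1.50724116 0.16465355 0.01421654]
time: 10.32
tool_pos: [514.3, -214.9, 319.8]
tcp_rot: [-179.9, 0.2, -53.0]
ft_force: [-0.9, 5.4, 1.3]
finger_gap: 20.5
[1.52263402 0.05051838 0.01494891] [-27.99380672   4.16231767  97.80881772   0.13254182  78.15050176
 114.93112158]
```

View pics/w10.png

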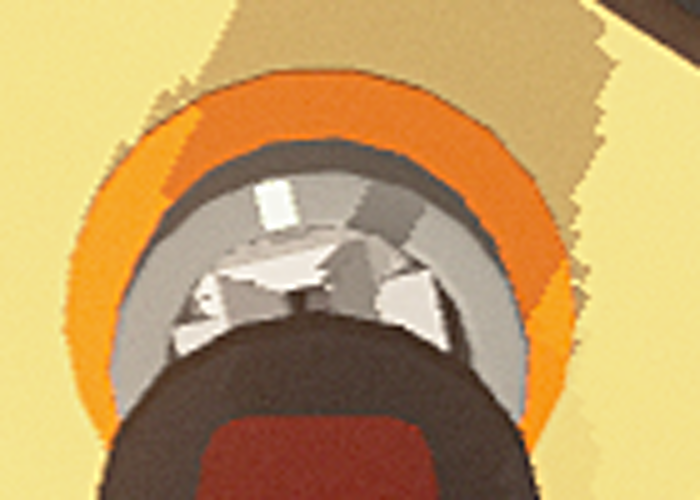

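```bash
python3 -c "
from h import *
def ang(n,f,p):
  s=load(n); a=ray_z(s,*f(*p),67); d=a[:2]-[511.9,-213.8]; print(n,a,np.hypot(*d),np.degrees(np.arctan2(d[1],d[0])))
ang('w10',lambda u,v:(260+(u+.5)/5-.5,140+(v+.5)/5-.5),(278,203))
ang('w3',lambda u,v:(340+(u+.5)/7-.5,170+(v+.5)/7-.5),(322,290))
ang('w5',lambda u,v:(240+(u+.5)/4-.5,150+(v+.5)/4-.5),(339,69))
ang('w9',lambda u,v:(u,v),(314.5,182))
"
```

```text
w10 [ 529.73113721 -228.84941038   67.        ] 23.33311395638671 -40.164235525821844
w3 [ 527.92605812 -196.07883473   67.        ] 23.89297464293031 47.87552334394896
w5 [ 527.34778652 -196.72046905   67.        ] 23.029209400013336 47.87185566703003
w9 [ 531.59731145 -224.07368605   67.        ] 22.215595950078267 -27.545558344842924
```

The disc has turned about 88° (tick from 47.9° to −40.2°), so it is at or very near its stop. I'll centre the blade in its play and lift out.

```bash
python3 -m jog '[{"tx":0,"ty":-0.001,"tz":0,"ax":0,"ay":0,"az":-0.1,"hand":0},{"tx":0,"ty":-0.003,"tz":0,"ax":0,"ay":0,"az":-0.22,"hand":0},{"tx":0,"ty":-0.003,"tz":0,"ax":0,"ay":0,"az":-0.22,"hand":0}]' 100;  python3 -m jog '[{"tx":0,"ty":0,"tz":-0.03,"ax":0,"ay":0,"az":0,"hand":0},{"tx":0,"ty":0,"tz":-0.08,"ax":0,"ay":0,"az":0,"hand":0},{"tx":0,"ty":0,"tz":-0.2,"ax":0,"ay":0,"az":0,"hand":0},{"tx":0,"ty":0,"tz":-0.4,"ax":0,"ay":0,"az":0,"hand":0},{"tx":0,"ty":0,"tz":-0.52,"ax":0,"ay":0,"az":0,"hand":0}]' 100; python3 -c "
from bench import *
from h import *
go([530,154.6,397],4.8)
s=snapshot('wrist');pickle.dump(s,open('pics/w11.pkl','wb'));cv2.imwrite('pics/w11.png',s['pixels'][...,::-1])"
```

```text
time: 10.62
tool_pos: [514.6, -215.3, 319.8]
tcp_rot: [-180.0, 0.1, -42.7]
ft_force: [0.0, 2.3, -0.3]
finger_gap: 20.7
time: 11.03
tool_pos: [514.7, -216.1, 401.5]
tcp_rot: [180.0, -0.1, -43.1]
ft_force: [1.2, -0.3, 0.2]
finger_gap: 20.6
now [ 514.7 -216.1  401.5] [ 1.800e+02 -1.400e-01 -4.311e+01] gap 20.6 F [ 1.2 -0.3  0.2] t 11.0333
t [-1.6148 -1.8737  0.026 ] a [ 0.0014 -0.0029 -1.0647]
```

View pics/w11.png

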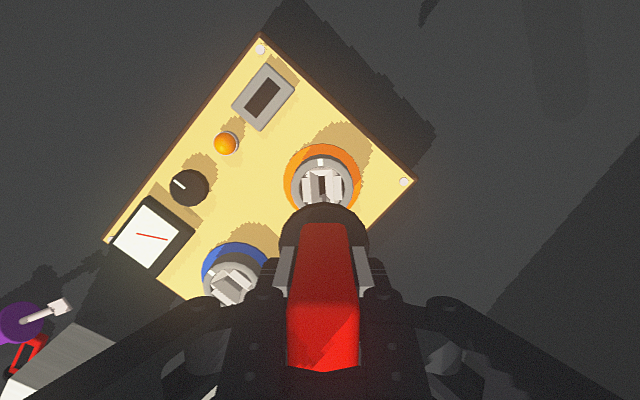

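```bash
python3 -m jog '[{"tx":-0.85,"ty":-0.98,"tz":0,"ax":0,"ay":0,"az":0,"hand":0},{"tx":-0.85,"ty":-0.98,"tz":0,"ax":0,"ay":0,"az":0,"hand":0},{"tx":-0.85,"ty":-0.98,"tz":0,"ax":0,"ay":0,"az":0,"hand":0},{"tx":-0.85,"ty":-0.98,"tz":0,"ax":0,"ay":0,"az":0,"hand":0},{"tx":-0.85,"ty":-0.98,"tz":0,"ax":0,"ay":0,"az":0,"hand":0}]' 100; python3 -c "
from bench import *
from h import *
go([530,154.6,397],4.8)"
```

```text
time: 11.5
tool_pos: [521.2, -18.5, 399.0]
tcp_rot: [-179.9, -0.0, -43.0]
ft_force: [0.2, -0.1, -1.0]
finger_gap: 20.9
now [521.2 -18.5 399. ] [-1.7995e+02 -3.0000e-02 -4.3040e+01] gap 20.9 F [ 0.2 -0.1 -1. ] t 11.5
t [-0.7448 -0.8834  0.0135] a [-8.0000e-04 -1.0000e-03 -1.0632e+00]
```

```bash
python3 -m jog '[{"tx":-0.74,"ty":-0.88,"tz":0,"ax":0,"ay":0,"az":-0.78,"hand":0},{"tx":-0.74,"ty":-0.88,"tz":0,"ax":0,"ay":0,"az":-0.78,"hand":0},{"tx":-0.74,"ty":-0.88,"tz":0,"ax":0,"ay":0,"az":-0.78,"hand":0},{"tx":-0.74,"ty":-0.88,"tz":0,"ax":0,"ay":0,"az":-0.78,"hand":0},{"tx":-0.74,"ty":-0.88,"tz":0,"ax":0,"ay":0,"az":-0.78,"hand":0}]' 100; python3 -m jog '[{"tx":0,"ty":0,"tz":0,"ax":0,"ay":0,"az":-0.15,"hand":0},{"tx":0,"ty":0,"tz":0,"ax":0,"ay":0,"az":-0.28,"hand":0},{"tx":0,"ty":0,"tz":0,"ax":0,"ay":0,"az":-0.28,"hand":0},{"tx":0,"ty":0,"tz":0,"ax":0,"ay":0,"az":-0.28,"hand":0},{"tx":0,"ty":0,"tz":0,"ax":0,"ay":0,"az":-0.28,"hand":0}]' 100; python3 -c "
from bench import *
from h import *
go([530.2,154.6,397],4.8)
s=snapshot('wrist');pickle.dump(s,open('pics/w12.pkl','wb'));cv2.imwrite('pics/w12.png',s['pixels'][...,::-1])
s=snapshot('top');pickle.dump(s,open('pics/t12.pkl','wb'));crop(s,'t12',320,130,480,250,5)
"
```

```text
time: 11.92
tool_pos: [529.7, 156.5, 398.9]
tcp_rot: [-179.9, -0.0, -7.4]
ft_force: [0.9, -0.7, -0.2]
finger_gap: 21.1
time: 12.33
tool_pos: [530.3, 150.7, 398.6]
tcp_rot: [180.0, -0.0, 4.5]
ft_force: [-0.2, 0.2, -0.7]
finger_gap: 20.8
now [530.3 150.7 398.6] [ 1.7999e+02 -2.0000e-02  4.4600e+00] gap 20.8 F [-0.2  0.2 -0.7] t 12.3333
t [ 0.0012 -0.0262  0.0106] a [ 0.0003 -0.0005 -0.0075]
```

View pics/w12.png

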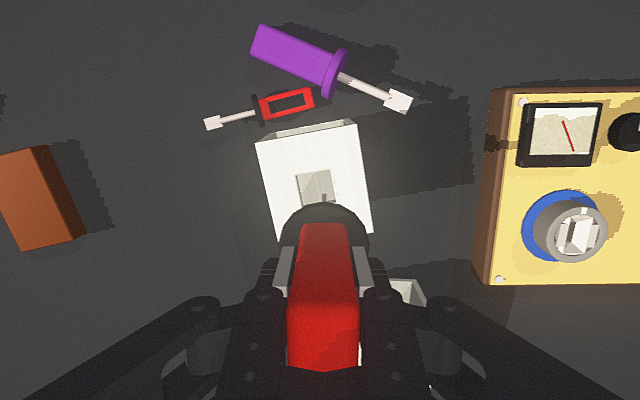

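View pics/t12.png

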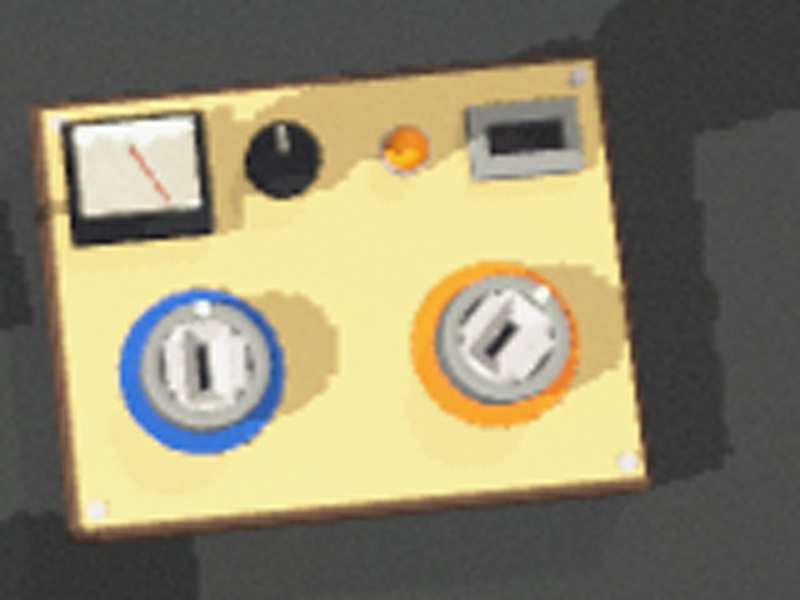

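```bash
python3 -m jog '[{"tx":0,"ty":-0.026,"tz":0,"ax":0,"ay":0,"az":0,"hand":0},{"tx":0,"ty":-0.026,"tz":0.08,"ax":0,"ay":0,"az":0,"hand":0},{"tx":0,"ty":-0.026,"tz":0.17,"ax":0,"ay":0,"az":0,"hand":0},{"tx":0,"ty":-0.026,"tz":0.17,"ax":0,"ay":0,"az":0,"hand":0},{"tx":0,"ty":-0.026,"tz":0.17,"ax":0,"ay":0,"az":0,"hand":0}]' 100; python3 -c "
from bench import *
from h import *
go([530.2,154.6,290],4.8)
s=snapshot('wrist');pickle.dump(s,open('pics/w13.pkl','wb'));crop(s,'w13',240,110,400,260,4)
"
```

```text
time: 12.85
tool_pos: [529.2, 154.7, 370.5]
tcp_rot: [180.0, 0.2, 4.7]
ft_force: [0.3, 1.2, -2.0]
finger_gap: 20.8
now [529.2 154.7 370.5] [179.97   0.23   4.73] gap 20.8 F [ 0.3  1.2 -2. ] t 12.85
t [0.0086 0.0011 0.5369] a [ 0.0007  0.0051 -0.0016]
```

View pics/w13.png

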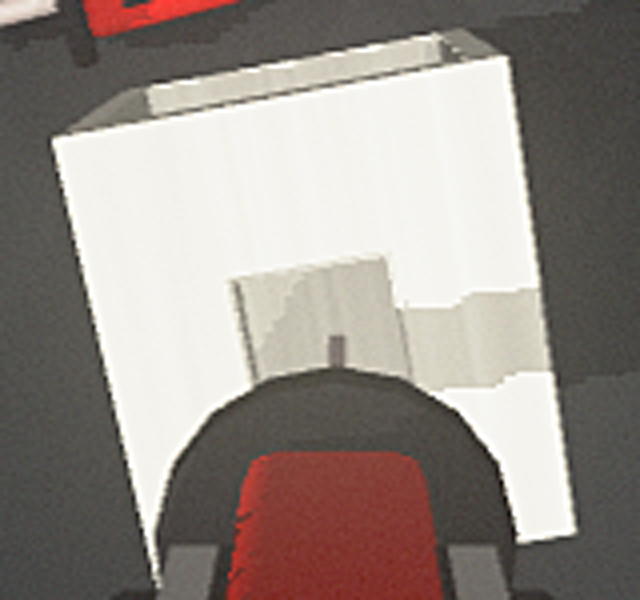

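```bash
python3 -c "
from h import *
s=load('w13'); f=lambda u,v:(240+(u+.5)/4-.5,110+(v+.5)/4-.5)
yaw=np.radians(4.7);x=np.array([np.cos(yaw),np.sin(yaw),0])
print('tip',ray_z(s,*f(337,334),99.5)-8*x)
a,b,c=[ray_z(s,*f(*p),90) for p in [(232,279),(385,256),(411,380)]]
h=np.radians(14.8);hx=np.array([np.cos(h),np.sin(h),0])
print(a,b,np.hypot(*(a-b)[:2]),'hole',(a+b)/2-14*hx)
"
```

```text
tip [526.70059965 152.23622465  99.5       ]
[540.80142847 172.32704271  90.        ] [547.27239254 145.2687538   90.        ] 27.821293547945068 hole [530.50138306 155.22165765  90.        ]
```

```bash
python3 -m jog '[{"tx":0.022,"ty":-0.018,"tz":0,"ax":0,"ay":0,"az":0,"hand":0},{"tx":0.022,"ty":-0.018,"tz":0.06,"ax":0,"ay":0,"az":0,"hand":0},{"tx":0.022,"ty":-0.018,"tz":0.14,"ax":0,"ay":0,"az":0,"hand":0},{"tx":0.022,"ty":-0.018,"tz":0.2,"ax":0,"ay":0,"az":0,"hand":0},{"tx":0.022,"ty":-0.018,"tz":0.2,"ax":0,"ay":0,"az":0,"hand":0}]' 100; python3 -m jog '[{"tx":0,"ty":0,"tz":0.1,"ax":0,"ay":0,"az":0,"hand":0},{"tx":0,"ty":0,"tz":0.2,"ax":0,"ay":0,"az":0,"hand":0},{"tx":0,"ty":0,"tz":0.28,"ax":0,"ay":0,"az":0,"hand":0},{"tx":0,"ty":0,"tz":0.28,"ax":0,"ay":0,"az":0,"hand":0},{"tx":0,"ty":0,"tz":0.28,"ax":0,"ay":0,"az":0,"hand":0}]' 100; python3 -c "
from bench import *
from h import *
go([530.2,154.6,290],4.8)
s=snapshot('wrist');pickle.dump(s,open('pics/w14.pkl','wb'));crop(s,'w14',200,100,440,270,3)
s=snapshot('scene');pickle.dump(s,open('pics/s14.pkl','wb'));crop(s,'s14',340,160,440,300,4)
"
```

```text
time: 13.32
tool_pos: [532.0, 157.7, 339.3]
tcp_rot: [180.0, 0.3, 4.7]
ft_force: [-1.1, 0.5, -1.6]
finger_gap: 20.9
time: 13.73
tool_pos: [532.5, 157.8, 299.9]
tcp_rot: [180.0, 0.1, 4.7]
ft_force: [-0.1, -0.1, -0.8]
finger_gap: 20.5
now [532.5 157.8 299.9] [1.7998e+02 1.3000e-01 4.7400e+00] gap 20.5 F [-0.1 -0.1 -0.8] t 13.7333
t [-0.017   0.0197  0.0662] a [ 0.0004  0.003  -0.0013]
```

View pics/s14.png

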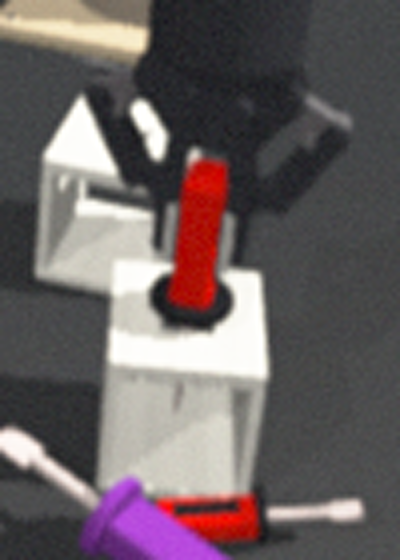

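View pics/w14.png

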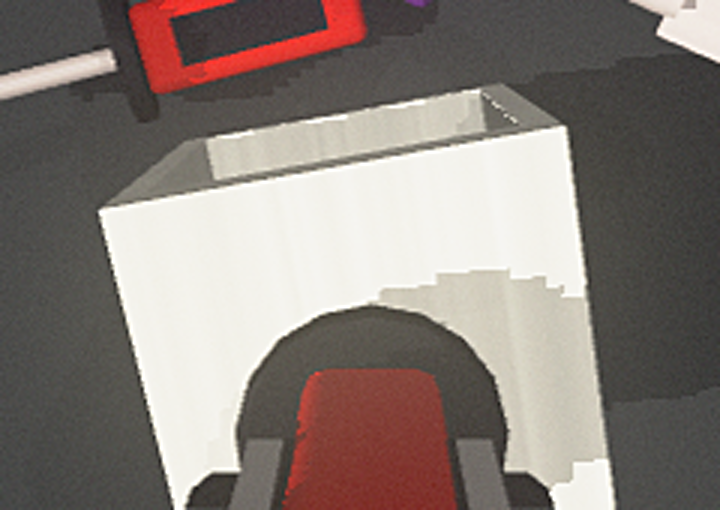

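The blade is in the hole. I'm lowering until the guard touches the plate.

```bash
python3 -m jog '[{"tx":0,"ty":0,"tz":0.02,"ax":0,"ay":0,"az":0,"hand":0},{"tx":0,"ty":0,"tz":0.04,"ax":0,"ay":0,"az":0,"hand":0},{"tx":0,"ty":0,"tz":0.05,"ax":0,"ay":0,"az":0,"hand":0},{"tx":0,"ty":0,"tz":0.05,"ax":0,"ay":0,"az":0,"hand":0},{"tx":0,"ty":0,"tz":0.05,"ax":0,"ay":0,"az":0,"hand":0}]' 100; python3 -m jog '[{"tx":0,"ty":0,"tz":0.01,"ax":0,"ay":0,"az":0,"hand":0},{"tx":0,"ty":0,"tz":0.01,"ax":0,"ay":0,"az":0,"hand":0},{"tx":0,"ty":0,"tz":0.01,"ax":0,"ay":0,"az":0,"hand":0}]' 100
```

```text
time: 14.25
tool_pos: [532.9, 157.8, 293.3]
tcp_rot: [180.0, 0.0, 4.7]
ft_force: [0.0, 0.7, -1.9]
finger_gap: 20.8
time: 14.5
tool_pos: [533.0, 157.9, 292.0]
tcp_rot: [-180.0, -0.0, 4.7]
ft_force: [0.4, -0.0, -0.6]
finger_gap: 20.8
```

```bash
python3 -m jog '[{"tx":0,"ty":0,"tz":0.007,"ax":0,"ay":0,"az":0,"hand":0},{"tx":0,"ty":0,"tz":0.007,"ax":0,"ay":0,"az":0,"hand":0},{"tx":0,"ty":0,"tz":0.007,"ax":0,"ay":0,"az":0,"hand":0.2},{"tx":0,"ty":0,"tz":0.007,"ax":0,"ay":0,"az":0,"hand":0.5},{"tx":0,"ty":0,"tz":0.007,"ax":0,"ay":0,"az":0,"hand":1}]'; python3 -m jog '[{"tx":0,"ty":0,"tz":0,"ax":0,"ay":0,"az":0,"hand":1},{"tx":0,"ty":0,"tz":0,"ax":0,"ay":0,"az":0,"hand":1},{"tx":0,"ty":0,"tz":0,"ax":0,"ay":0,"az":0,"hand":1},{"tx":0,"ty":0,"tz":0,"ax":0,"ay":0,"az":0,"hand":1},{"tx":0,"ty":0,"tz":0,"ax":0,"ay":0,"az":0,"hand":1}]'; python3 -c "
from bench import *
from h import *
s=snapshot('wrist');pickle.dump(s,open('pics/w15.pkl','wb'));cv2.imwrite('pics/w15.png',s['pixels'][...,::-1])
"
```

```text
time: 14.92
tool_pos: [533.1, 157.9, 291.1]
tcp_rot: [-180.0, -0.0, 4.7]
ft_force: [-0.5, -0.6, 0.5]
finger_gap: 44.2
time: 15.33
tool_pos: [533.0, 157.9, 290.8]
tcp_rot: [180.0, 0.0, 4.7]
ft_force: [0.0, -0.2, 0.1]
finger_gap: 85.2
```

View pics/w15.png

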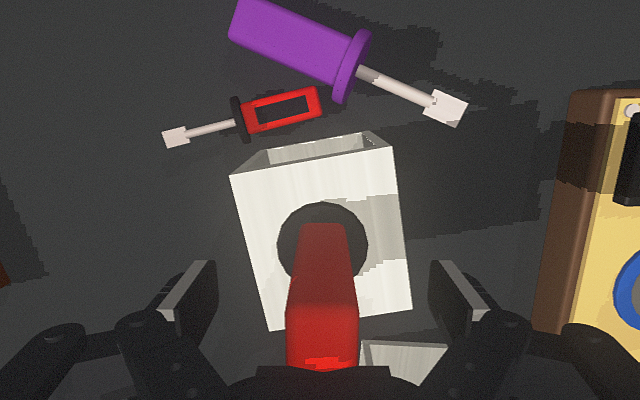

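Released, and the driver is upright and central. I'm retreating straight up, then checking.

```bash
python3 -m jog '[{"tx":0,"ty":0,"tz":-0.15,"ax":0,"ay":0,"az":0,"hand":1},{"tx":0,"ty":0,"tz":-0.4,"ax":0,"ay":0,"az":0,"hand":1},{"tx":0,"ty":0,"tz":-0.65,"ax":0,"ay":0,"az":0,"hand":1},{"tx":0,"ty":0,"tz":-0.85,"ax":0,"ay":0,"az":0,"hand":1},{"tx":0,"ty":0,"tz":-0.95,"ax":0,"ay":0,"az":0,"hand":1}]'; python3 -m jog '[{"tx":0,"ty":0,"tz":0,"ax":0,"ay":0,"az":0,"hand":1},{"tx":0,"ty":0,"tz":0,"ax":0,"ay":0,"az":0,"hand":1},{"tx":0,"ty":0,"tz":0,"ax":0,"ay":0,"az":0,"hand":1}]'; python3 -c "
from bench import *
from h import *
s=snapshot('wrist');pickle.dump(s,open('pics/w16.pkl','wb'));cv2.imwrite('pics/w16.png',s['pixels'][...,::-1])
s=snapshot('scene');crop(s,'s16',180,120,460,320,3) if 0 else cv2.imwrite('pics/s16.png',cv2.resize(s['pixels'][130:330,180:460,::-1],None,fx=2.8,fy=2.8,interpolation=cv2.INTER_CUBIC))
"
```

```text
time: 15.8
tool_pos: [533.5, 158.0, 438.7]
tcp_rot: [-180.0, -0.4, 4.7]
ft_force: [0.3, 0.2, 0.3]
finger_gap: 85.4
time: 16.05
tool_pos: [532.7, 157.8, 432.1]
tcp_rot: [180.0, 0.1, 4.7]
ft_force: [0.1, 0.2, 0.2]
finger_gap: 85.3
```

View pics/s16.png

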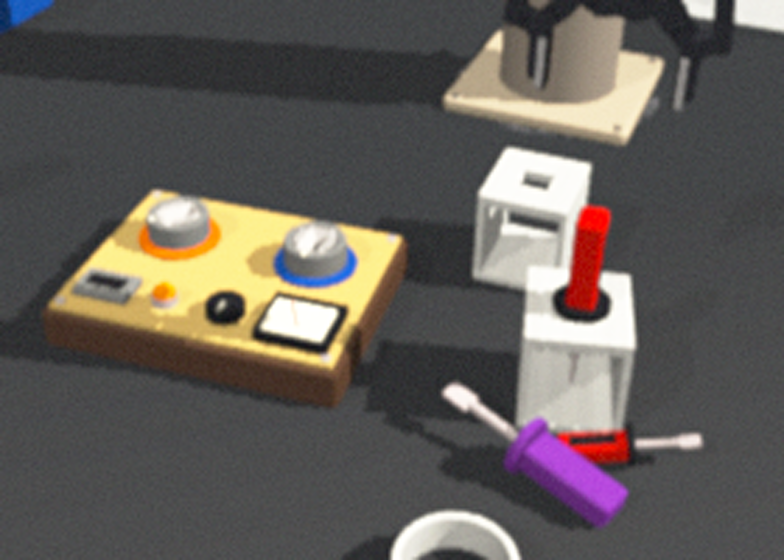

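View pics/w16.png

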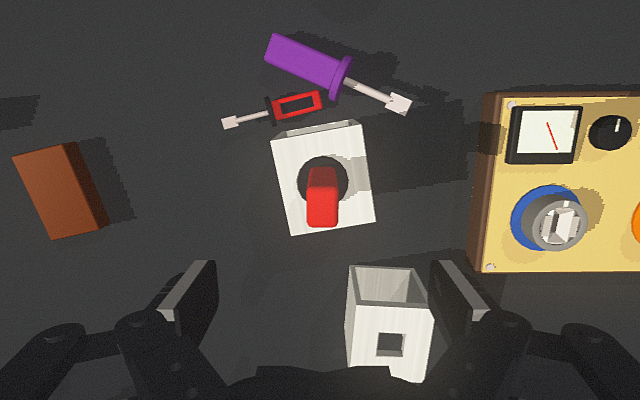

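The driver hangs upright in the left stand, the robot is clear, and the selectors stand as intended. I'm handing in.

```bash
python3 -c "
from bench import *
print(hand_in())"
```

```text
the job is handed in; nothing more can be done
None
```

I took the larger red screwdriver out of the leftmost stand and put its blade to the floor of the orange selector's slot. I turned it clockwise, then hung the driver back in its stand, let go and retreated. The job was handed in at about 16 s.

**Orange selector:** the wrist camera showed it turned about 88° and the later top view about 86°, so it is well past the required angle. I saw no torque rise at the stop, so I did not confirm it was resting hard against it.

**Blue selector:** it looks unchanged in all views.

**Screwdriver:** it hangs upright with its guard on the plate, roughly central in the hole. The gripper is fully open and about 85 mm clear of it, and the force reading is near zero.

**Forces:** the highest in the readings after each move was about 14 N, when the blade touched the slot floor.

**Not caused by contact:** the purple and small red drivers, which stood upright in the first pictures, were lying down by the time the arm came near. I never touched them, and they stayed on the table.

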